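Load the bench filter and screw its cover down

TASK

Get the bench filter ready for a run: put the strainer basket from the slanted draining stand into the filter barrel, put the hold-down ring on top of it, then fit the cover with its three pins in the notches of the rim and screw it down clockwise as far as it goes, so that it stays clamped by itself. Keep the other things on the bench where they are.

Things in the scene. Friction and masses are not known exactly. Their poses are not given: they have to be found in the camera images.
- filter_body: Bench filter: upright aluminium barrel bolted to the worktop, 113 mm high, 108 mm outside, on a round flange 136 mm wide and 8 mm thick; a short outlet stub on its +x side reaches 88 mm from the axis, 30 mm up. Origin on the axis at the underside, z up. The bore is 84 mm wide, down to a sprung seat plate 22 mm above the origin
- filter_mouth (a point): Centre of the barrel's mouth, level with the rim, axes as the barrel's. The rim has 3 notches 18 mm wide, open at the top, at 60, 180 and 300 deg from x (counter-clockwise from above). From each a slot runs clockwise (from above) under a lip that falls from 5 to 12 mm below the rim in 58 deg, then runs level for 16 deg to a stop: a pin can turn about 80 deg from the middle of a notch
- seat_plate (a joint): sprung seat plate at the bottom of the barrel: 0 = up, grows as it is pressed down, in m, up to 0.009; it takes 7 N to start and 1.5 N more per mm. The weight of the parts alone does not press it down; with the cover screwed home it is about 5 mm down
- basket_mid (a point): Strainer basket: slotted steel cup 80 mm wide, 46 mm high, 0.12 kg. Point: its centre, half-way up; z along its axis to the open top, x along the cross bar in its mouth, 10 mm wide and 12 mm deep, top flush with the rim, bar centre 17 mm above this point. Beside the bar it is open (67 mm inside diameter), free for 30 mm below the bar. Stands in the slanted stand, leaning 30 deg towards the robot
- drain_stand: Slanted draining stand of sheet steel, fixed: tray 128 x 110 mm, over it a round seat sloping 30 deg towards the robot (its -x), 38 mm above the worktop at the centre, with a collar 14 mm high and 84 mm inside, out of which the basket is drawn along its leaning axis. Origin: centre of its underside
- hold_down_mid (a point): Hold-down ring: open steel ring 80 mm wide, 30 mm high, wall 6 mm, 0.12 kg, lying flat, right way up. Point: its centre, half-way up; z up, x along its cross bar, 10 mm wide and 12 mm deep, top flush with the ring's upper edge, bar centre 9 mm above this point. On the basket in the barrel its underside is 68 mm above the filter's origin
- cover_mid (a point): Cover: steel disc 79 mm wide, 12 mm thick, with a bridge handle, 50 mm high in all, 0.22 kg, lying flat, handle up. Point: on its axis, 25 mm above the underside; z up, x along the handle bar (68 mm long, 10 mm wide, 16 mm deep, bar centre 17 mm above this point). Resting unscrewed on the hold-down ring in the barrel the underside is 98 mm above the filter's origin, screwed home about 93 mm
- cover_pins (a point): Centre of the cover's three pins, on its axis 4.5 mm above the underside, axes as the cover's: round pins 7 mm thick stick out of the disc's rim to 51.5 mm radius at 90, 210 and 330 deg from x (counter-clockwise from above)
- calculator: pocket calculator 116 x 68 x 13 mm lying on the bench; a bystander
- spatula: spatula with wooden handle, 180 mm long, 13 mm high, lying on the bench; a bystander
- dropper_bottle: amber dropper bottle, 39 mm wide, 109 mm high, standing; a bystander
- beaker_1: glass beaker, 54 mm wide, 65 mm high, standing; a bystander
- forceps: steel forceps, 126 mm long, lying on the bench; a bystander
- stopwatch: round stopwatch, 73 x 58 x 14 mm, lying on the bench; a bystander
There are look-alikes about, which are no part of the job. What is shaped like the part that bears hold_down_mid but green or orange is not meant.

How it is judged (in metres and radians):
On the way, in this order (a step that is already met when the one before it is completed fails the run):
1. the strainer basket stands on the seat plate in the barrel (horizontal distance between basket_mid and filter_body below 0.005 m and z of basket_mid in the frame of filter_body below 0.048 m and angle between basket_mid's own z axis and vertical below 0.08 rad), for 0.2 s.
2. the hold-down ring lies on the basket in the barrel (horizontal distance between hold_down_mid and filter_body below 0.005 m and z of hold_down_mid in the frame of filter_body below 0.086 m and angle between hold_down_mid's own z axis and vertical below 0.08 rad), for 0.2 s.
At the end, for the whole second after the job is handed in: Basket, hold-down ring and cover are stacked in the barrel in this order, each within 5 mm of its axis; the cover is level within 3 degrees and screwed down (its centre point 110 to 119.5 mm above the filter's underside), keeping the seat plate more than 3.5 mm down, at rest (horizontal distance between each of basket_mid, hold_down_mid, cover_mid and filter_body below 0.005 m and z of basket_mid in the frame of filter_body below 0.044 m and z of hold_down_mid in the frame of filter_body between 0.07 and 0.082 m and z of cover_mid in the frame of filter_body between 0.11 and 0.1195 m and angle between cover_mid's own z axis and vertical below 0.05 rad and value of joint seat_plate above 0.0035 m and linear speed of cover below 0.02 m/s); the robot touches nothing.
It fails at once if a bystander is shoved more than 4 cm (distance of any of calculator, spatula, dropper_bottle, beaker_1, forceps, stopwatch from where it was at the start of the episode above 0.04 m).
It fails at once if the dropper bottle or the beaker is tipped over (angle between any of dropper_bottle, beaker_1's own z axis and vertical above 0.5 rad).
It also fails if it takes over 72 s, if anything falls off the work surface, if the arm or the gripper's body presses on something with over 40 N, if the wrist force passes 120 N, or if a joint passes its speed limit or range.

ROBOT

A 6-joint arm with a two-finger parallel gripper is mounted at the origin on a cart in front of the work surface, level with it; the furniture and walls round the work are solid. World frame = base frame: x ahead of the robot, y to its left, z up, the work surface at z = 0. Lengths are in mm, angles in degrees, forces in N, time in s.
With the tool pointing down it reaches from about 300 to 850 mm from the base axis. Payload 4.2 kg.
Tool frame: the origin (TCP) lies at the very end of the fingers, on their centre line; the grasp point (between the pads) lies env.grip_point_offset behind it (env.grip_point_offset is the distance from the TCP to the grasp point, in mm); z points along the fingers, y is the direction in which the jaws open and shut (so a half turn about z gives the same grasp; the last joint's range is limited). The gripper opens to 91 mm and grips with 3 to 60 N. Pads are 32 mm wide; open, the fingers measure 118 mm over their backs; the gripper's body (76 mm by 178 mm) begins 60 mm behind the grasp point.
Start: joints at [-72.021, 18.312, 89.639, -0, 72.044, -1.146], TCP at [188.394, -543.278, 213.976] pointing down, gripper open.
Joint ranges: [-177.97, 177.97], [-48.28, 115.42], [12.27, 149.76], [-77.06, 257.06], [2.81, 150.46], [-146.56, 146.56]. Speed limits (degrees/s): [147.25, 147.25, 180, 180, 180, 180].

INTERFACE

Orientations are given as [roll, pitch, yaw] about the fixed x, y, z axes, in that order (R = Rz(yaw) Ry(pitch) Rx(roll)).
In Python, from workcell import env, grab_frame, camera_params gives the robot as it stands. The module is installed in compiled form; this text tells all that it offers.
- The arm moves only by the shell command python3 -m creep 'ROWS' [OPENING] [FORCE]. ROWS is a JSON object of lists of equal length, an entry for each row: "offset": the shift along the tool's x, y, z in m, a list of three; "rotation": the turn, a rotation vector about the tool's x, y, z in degrees, a list of three. A call has 1 to 5 rows; each row shifts and turns the commanded pose from where the row before left it, along the tool's axes as they then stand; what a row does not reach is not made up. A row lasts 1/8 s, in which the tool goes at most 62.5 mm and 10.7 degrees, less where a joint would pass 70% of its speed; a pose out of reach is approached as far as the arm can. A call is refused whole if a number of a shift passes 0.0625 or a number of a turn 10.7, either way. A call with a gripper value outside its range is refused whole. OPENING is the closure, from 0 (fully open) to 1 (shut), set as the call begins (- or left out, the last holds). The fingers move at their own pace and stop on an object; FORCE is the grip in N (left out, the last holds). Time passes only in rows, so rows that do not move let the fingers close. It gives the time, the measured TCP pose, the force and the opening at its end, in the units of the state.
- env.state(): the state, without advancing time (a new reading comes with each control period).
- grab_frame(name): name is "side" or "top" or "wrist"; returns the picture (400x640x3 uint8, red, green, blue); there is no depth.
- camera_params(name): a dict with "mtx" (3x3 intrinsics, pixels), "k1" (the pictures are not rectified: a ray, as slopes to the right and down, at radius r is drawn at 1 + k1 r^2 times it, then the intrinsics apply), "R" (3x3) and "t" (3): a world point X has camera coordinates R X + t. Camera axes: x right, y down, z forward; pixel columns grow to the right and rows downward; lengths in mm; the calibration is good to about 2 mm. A picture is of the moment at which its call begins: read the wrist's pose just before it. camera_params takes no time and is no camera call; for the wrist camera it gives the pose at the moment of the call.
- env.job_done(): hands the job in, once; it reports no verdict.
The state is a dict: "time_s": time; "qpos": joint angles; "qvel": joint speeds; "effort": joint torques, N m; "ee_pos": TCP position; "ee_rot": TCP orientation; "force": force on the tool from outside, world axes, zero at the start; "torque": the same for the moment, N m; "gripper_width": finger opening in mm.
Only numpy, scipy, OpenCV 4.12 (cv2) and the standard library are available. Lean on these libraries where they do the work, as an engineer would, in place of code of your own. Each camera call takes 0.05 s, during which the arm holds its last target.

## Working session

There is one attempt and no reset: what is moved stays moved. The work goes in short steps, Python scripts to look and compute and a shell command to move; the robot and the scene stay as the last step left them, time stands still between calls to the robot, and variables do not carry over. Pictures are saved under pics/ and viewed, and the job is handed in when it is done.

```bash
mkdir -p pics; ls
cat > h.py <<'E'
import numpy as np, cv2
from workcell import env, grab_frame, camera_params
E
python3 - <<'E'
from h import *
s=env.state();print(s, env.grip_point_offset)
for n in("top","side","wrist"):
    p=camera_params(n);f=grab_frame(n);cv2.imwrite(f"pics/{n}0.png",f[:,:,::-1]);print(n,p)
E
```

```text
pics
{'time_s': 0.0, 'qpos': array([-7.20177389e+01,  1.83517654e+01,  8.97086976e+01, -1.20670317e-03,
        7.20415750e+01, -1.14588947e+00]), 'qvel': array([ 0.05477927, -0.11081738, -0.05183786,  0.09444854, -0.03896428,
       -0.00915589]), 'effort': array([-1.23256541e-04, -4.12451327e+01, -2.31967610e+01,  7.28241890e-02,
        4.55808837e-02, -1.29596119e-04]), 'ee_pos': array([ 188.25354278, -542.76727255,  213.10349475]), 'ee_rot': array([-1.79897960e+02, -8.93555748e-04,  1.91285228e+01]), 'force': array([-0.77947144,  0.34903142,  0.28633438]), 'torque': array([-0.01618604,  0.02816699,  0.01143278]), 'gripper_width': 91.23918294434851} 18.8
top {'mtx': array([[492.90645194,   0.        , 319.34293645],
       [  0.        , 492.90645194, 198.94233028],
       [  0.        ,   0.        ,   1.        ]]), 'k1': 0.036662469148500854, 'R': array([[ 0.08116837, -0.99669425, -0.00350172],
       [-0.95512916, -0.07677837, -0.28606534],
       [ 0.28485082,  0.02656405, -0.95820371]]), 't': array([-6.02790542e-01,  5.68293371e+02,  1.68024654e+03])}
side {'mtx': array([[377.62471876,   0.        , 318.89701216],
       [  0.        , 377.62471876, 203.25541034],
       [  0.        ,   0.        ,   1.        ]]), 'k1': 0.004507110908944739, 'R': array([[ 0.96555453, -0.26009586, -0.00738899],
       [-0.14586314, -0.51753565, -0.84313747],
       [ 0.21547251,  0.81517298, -0.53764729]]), 't': array([-545.55547088,  181.86469263, 1167.23064677])}
wrist {'mtx': array([[353.29391889,   0.        , 322.51802474],
       [  0.        , 353.29391889, 203.74421757],
       [  0.        ,   0.        ,   1.        ]]), 'k1': 0.025906509927956345, 'R': array([[ 0.32786717, -0.94472069, -0.00243806],
       [-0.91201456, -0.31718754,  0.26004135],
       [-0.24643976, -0.08303548, -0.9655944 ]]), 't': array([-573.85496118,  -29.26054641,  390.3606847 ])}
```

View pics/top0.png

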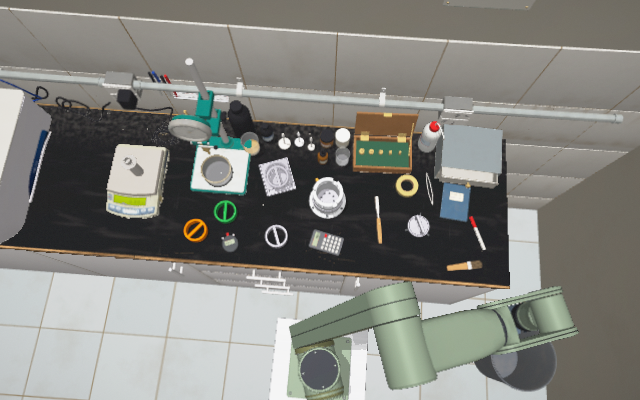

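View pics/side0.png

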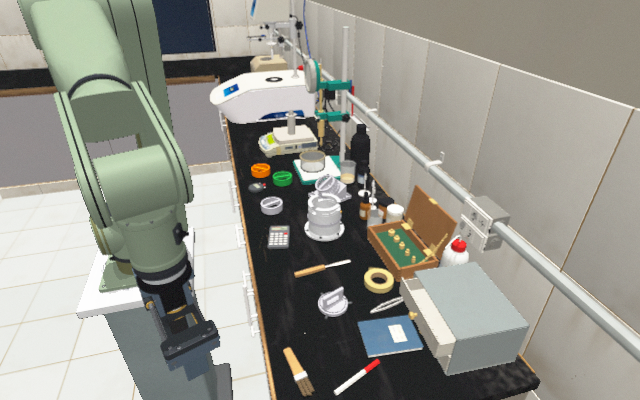

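View pics/wrist0.png

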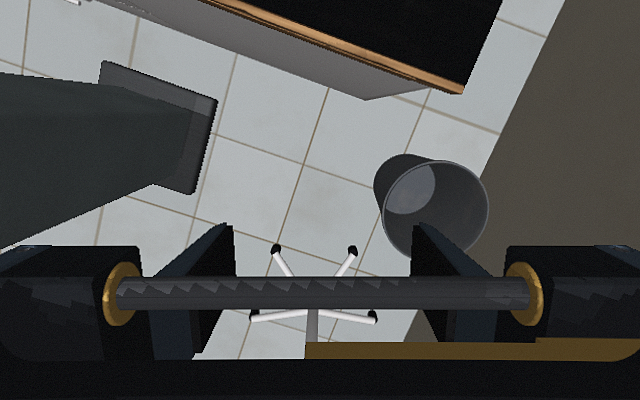

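Candidates for the ring: steel at top (276,236), green (225,211), orange (196,230). The steel one fits, because green and orange are excluded. Basket is at (278,176) on the stand, the barrel at (327,197) and the cover at (418,226). I'll enlarge these to check.

```bash
cat >> h.py <<'E'
def ray(n,uv,p=None):
    p=p or camera_params(n);K=p["mtx"];d=np.array([(uv[0]-K[0,2])/K[0,0],(uv[1]-K[1,2])/K[1,1]])
    x=d.copy()
    for _ in range(20): x=d/(1+p["k1"]*(x@x))
    R=np.array(p["R"]);c=-R.T@p["t"];v=R.T@np.array([x[0],x[1],1]);return c,v/np.linalg.norm(v)
def onz(n,uv,z,p=None):
    c,v=ray(n,uv,p);return c+v*(z-c[2])/v[2]
def proj(n,X,p=None):
    p=p or camera_params(n);c=np.array(p["R"])@np.array(X,float)+p["t"];x=c[:2]/c[2];x=x*(1+p["k1"]*(x@x));K=p["mtx"]
    return np.array([K[0,0]*x[0]+K[0,2],K[1,1]*x[1]+K[1,2]])
E
python3 - <<'E'
from h import *
a=cv2.imread("pics/top0.png");
cv2.imwrite("pics/topc.png",cv2.resize(a[140:260,180:340],None,fx=5,fy=5,interpolation=cv2.INTER_CUBIC))
cv2.imwrite("pics/topd.png",cv2.resize(a[200:250,390:450],None,fx=10,fy=10,interpolation=cv2.INTER_CUBIC))
a=cv2.imread("pics/side0.png");
cv2.imwrite("pics/sidec.png",cv2.resize(a[160:320,240:400],None,fx=3.7,fy=3.7,interpolation=cv2.INTER_CUBIC))
for nm,uv,z in [("barrel rim",(327,191),113),("ring",(276,236),30),("cover",(418,226),12),("basket",(278,176),80)]: print(nm,onz("top",uv,z).round(0))
E
```

```text
barrel rim [589.  20. 113.]
ring [431. 191.  30.]
cover [ 514. -321.   12.]
basket [642. 202.  80.]
```

View pics/topc.png

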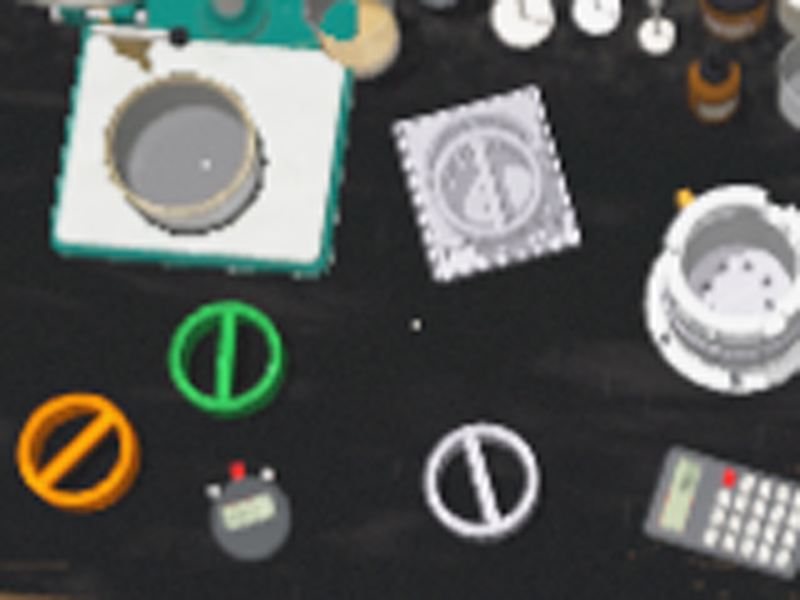

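View pics/topd.png

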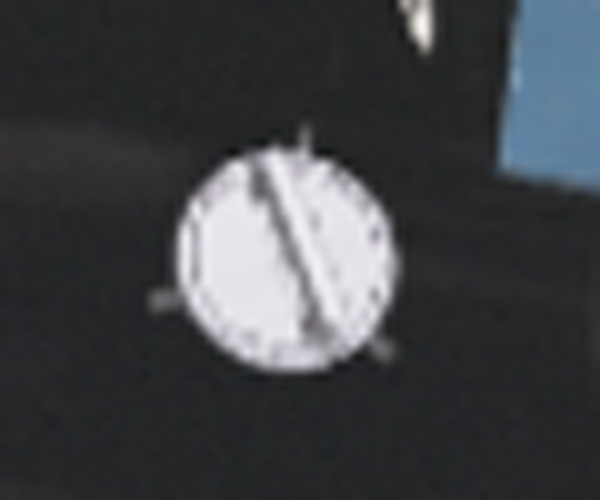

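View pics/sidec.png

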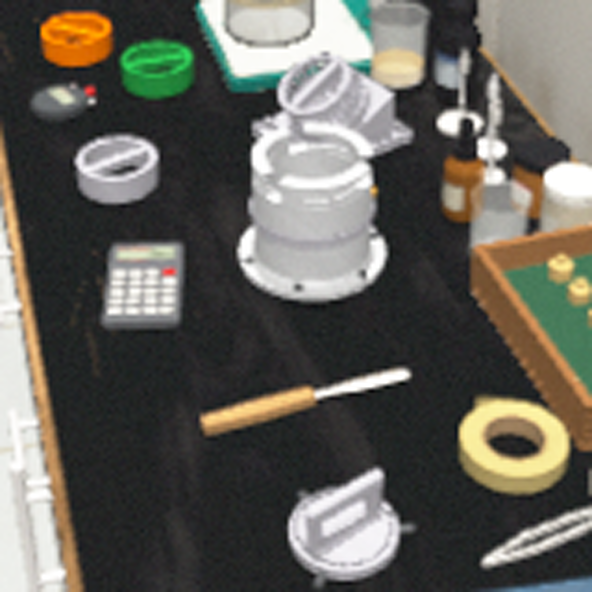

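```bash
cat >> h.py <<'E'
from scipy.spatial.transform import Rotation as Ro
def pose():
    s=env.state();return np.array(s["ee_pos"]),Ro.from_euler("xyz",s["ee_rot"],degrees=True),s
def delta(P,rot=None):
    """total move to TCP P (mm) and Rotation rot: offset in tool axes (mm), rotvec in tool axes deg"""
    p,R,s=pose()
    o=R.inv().apply(np.array(P)-p)
    r=np.zeros(3) if rot is None else (R.inv()*rot).as_rotvec(degrees=True)
    return o.round(1),r.round(2)
def down(yaw): return Ro.from_euler("xyz",[180,0,yaw],degrees=True)
E
python3 - <<'E'
from h import *
p,R,s=pose();q=camera_params("wrist");C=-np.array(q["R"]).T@q["t"]
print("cam in tool",R.inv().apply(C-p),"cam axis in tool",R.inv().apply(np.array(q["R"])[2]),R.inv().apply(np.array(q["R"])[0]))
print(delta([430,-300,300],down(19)),delta([450,-300,300]))
E
```

```text
cam in tool [ 7.34089072e+01 -4.39995473e-02 -1.69899931e+02] cam axis in tool [-2.60064484e-01 -8.04988431e-04  9.65590916e-01] [2.76704465e-04 9.99999549e-01 9.08199381e-04]
(array([ 308. , -150.4,  -86.5]), array([-0.07, -0.  ,  0.12])) (array([ 326.9, -143.9,  -86.5]), array([0., 0., 0.]))
```

```bash
python3 -m creep '{"offset":[[0.04,-0.02,0],[0.06,-0.025,0],[0.06,-0.025,0],[0.06,-0.025,0],[0.06,-0.025,0]],"rotation":[[0,0,0],[0,0,0],[0,0,0],[0,0,0],[0,0,0]]}'
python3 -m creep '{"offset":[[0.03,0,0],[0,0,0]],"rotation":[[0,0,0],[0,0,0]]}'
python3 - <<'E'
from h import *
q=camera_params("wrist");np.save("wc1.npy",q,allow_pickle=True)
a=grab_frame("wrist");cv2.imwrite("pics/w1.png",a[:,:,::-1]);print(pose()[0],env.state()["ee_rot"])
E
```

```text
time_s: 0.78
ee_pos: [407.3, -343.3, 213.8]
ee_rot: [180.0, 0.0, 19.1]
force: [1.0, -0.5, 0.2]
gripper_width: 91.4
time_s: 1.02
ee_pos: [436.0, -333.9, 213.5]
ee_rot: [-180.0, 0.0, 19.3]
force: [-0.1, -0.3, -0.4]
gripper_width: 91.0
[ 434.65855271 -334.50536152  213.51846702] [-1.79967092e+02  6.07395901e-02  1.92337519e+01]
```

View pics/w1.png

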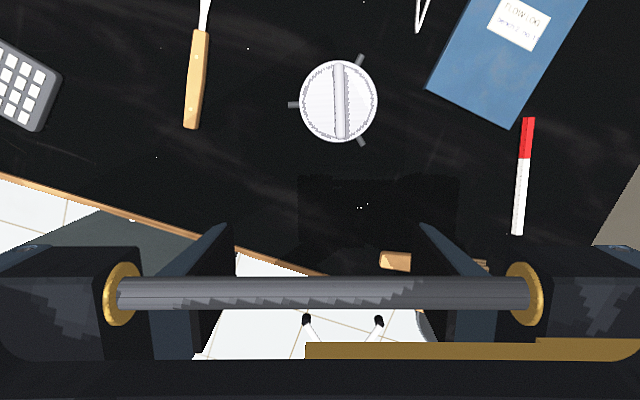

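The cover's disc centre is near (338,102), its bar runs nearly vertical in the picture, and its pins are at about (360,60), (293,105) and (362,143). Next I'll measure it.

Run:
```python
from h import *
q=np.load("wc1.npy",allow_pickle=True).item()
a=cv2.imread("pics/w1.png")
hsv=cv2.cvtColor(a,cv2.COLOR_BGR2HSV)
m=((hsv[:,:,2]>150)&(hsv[:,:,1]<40)).astype(np.uint8);m[:,:285]=0;m[:,395:]=0;m[170:]=0;m[:40]=0
m=cv2.morphologyEx(m,cv2.MORPH_CLOSE,np.ones((5,5)))
d=cv2.morphologyEx(m,cv2.MORPH_OPEN,cv2.getStructuringElement(cv2.MORPH_ELLIPSE,(15,15)))
c=max(cv2.findContours(d,0,1)[0],key=cv2.contourArea);e=cv2.fitEllipse(c);print(e,cv2.contourArea(c))
C,v=ray("wrist",e[0],q); 
for z in(0,6,12):print(z,onz("wrist",e[0],z,q).round(1))
# contour pts on plane 12, circle fit (bulk)
P=np.array([onz("wrist",t[0],12,q)[:2] for t in c]);
A=np.c_[2*P,np.ones(len(P))];s=np.linalg.lstsq(A,(P**2).sum(1),rcond=None)[0];print("circle",s[:2],np.sqrt(s[2]+s[0]**2+s[1]**2))
for uv in[(360,60),(293,105),(362,143)]:
  X=onz("wrist",uv,4.5,q);print(X.round(1),np.degrees(np.arctan2(*(X[:2]-s[:2])[::-1])).round(1),np.linalg.norm(X[:2]-s[:2]))
cv2.imwrite("pics/w1c.png",cv2.resize(a[50:160,270:400],None,fx=5,fy=5,interpolation=cv2.INTER_CUBIC))
```

```text
((337.6794128417969, 100.81401824951172), (77.09353637695312, 81.2267837524414), 9.598609924316406) 4917.0
0 [ 517.4 -321.6    0. ]
6 [ 517.2 -321.4    6. ]
12 [ 517.  -321.2   12. ]
circle [ 515.89204579 -321.55734006] 38.98750042800199
[ 561.2 -329.1    4.5] -9.5 45.88503287201464
[ 498.1 -279.4    4.5] 112.8 45.7787013711705
[ 485.6 -360.4    4.5] -128.0 49.28453946344994
```

View pics/w1c.png

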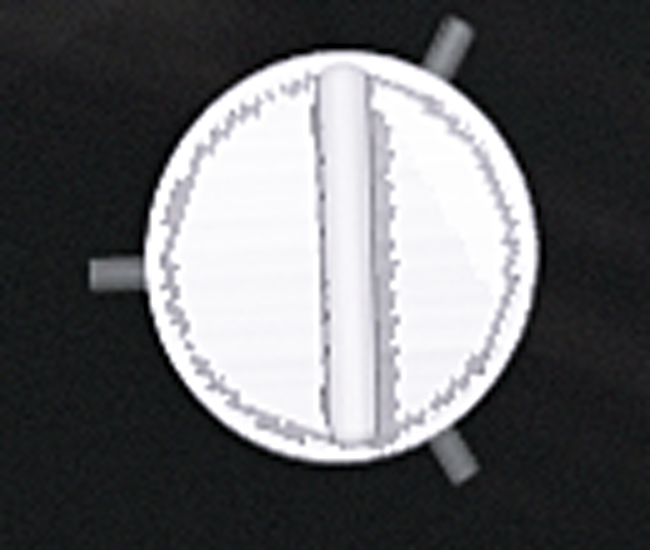

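Run:
```python
from h import *
q=np.load("wc1.npy",allow_pickle=True).item()
b=[onz("wrist",u,50,q) for u in[(341,138),(339,64.4)]];d=b[1]-b[0];print("bar",b,np.linalg.norm(d),np.degrees(np.arctan2(d[1],d[0])),(b[0]+b[1])/2)
c=np.array([516.2,-321.4])
T=[onz("wrist",u,4.5,q)[:2] for u in[(288,104.6),(362.4,54.4),(363.6,146)]]
for t,o in zip(T,(90,330,210)): print(t,np.degrees(np.arctan2(*(t-c)[::-1]))-o,np.linalg.norm(t-c))
# circumcentre
A=2*np.array([T[1]-T[0],T[2]-T[0]]);print(np.linalg.solve(A,[T[1]@T[1]-T[0]@T[0],T[2]@T[2]-T[0]@T[0]]))
```

```text
bar [array([ 485.76131217, -334.2276306 ,   50.        ]), array([ 545.00260896, -310.6029374 ,   50.        ])] 63.77818885265289 21.741499348593678 [ 515.38196056 -322.415284     50.        ]
[ 496.80380764 -274.37928262] 22.416299976236886 50.864134136628635
[ 566.74135775 -329.50094933] -339.106118114811 51.18646523853654
[ 483.17520456 -363.13593528] -338.35385088311267 53.221475060430144
[ 515.43797235 -322.66522641]
```

```bash
python3 -m creep '{"offset":[[0.02,-0.04,-0.01],[0.025,-0.05,-0.01],[0.025,-0.05,-0.01],[0.025,-0.05,-0.01],[0.025,-0.05,-0.01]],"rotation":[[0,0,0],[0,0,0],[0,0,0],[0,0,0],[0,0,0]]}'
python3 -m creep '{"offset":[[0.025,-0.05,0],[0.025,-0.05,0],[0.025,-0.055,0],[0,0,0]],"rotation":[[0,0,0],[0,0,0],[0,0,0],[0,0,0]]}'
python3 - <<'E'
from h import *
q=camera_params("wrist");np.save("wc2.npy",q,allow_pickle=True)
a=grab_frame("wrist");cv2.imwrite("pics/w2.png",a[:,:,::-1]);print(pose()[0],env.state()["ee_rot"],env.state()["qpos"].round(1))
E
```

```text
time_s: 1.7
ee_pos: [468.3, -68.6, 264.3]
ee_rot: [180.0, 0.0, 19.0]
force: [0.8, -1.4, 0.5]
gripper_width: 90.9
time_s: 2.2
ee_pos: [488.9, 104.1, 263.6]
ee_rot: [-180.0, 0.0, 19.4]
force: [-0.9, -0.0, 0.5]
gripper_width: 91.4
[488.83946937 102.14527345 263.59139817] [1.79958009e+02 7.34590081e-02 1.92393794e+01] [10.5  9.8 94.  -0.1 76.2 81.3]
```

View pics/w2.png

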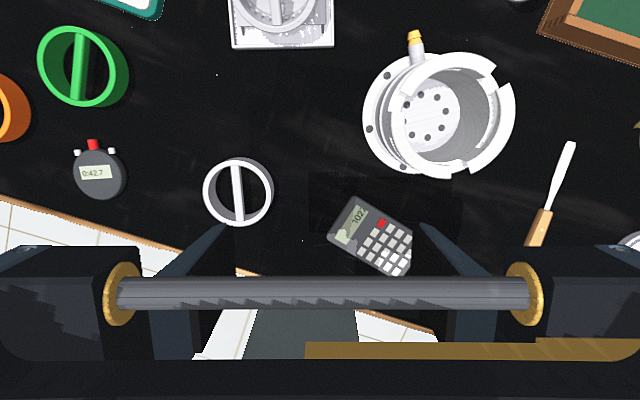

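Barrel mouth at about (460,115) with its stub at (415,40); steel ring at (238,192); the basket is cut off at the top, at (275,10). I'll measure the barrel and ring in a crop.

Run:
```python
from h import *
a=cv2.imread("pics/w2.png")
cv2.imwrite("pics/w2b.png",cv2.resize(a[20:190,350:530],None,fx=3.5,fy=3.5,interpolation=cv2.INTER_CUBIC))
cv2.imwrite("pics/w2r.png",cv2.resize(a[150:235,195:285],None,fx=6,fy=6,interpolation=cv2.INTER_CUBIC))
```

```text
(no output)
```

View pics/w2b.png

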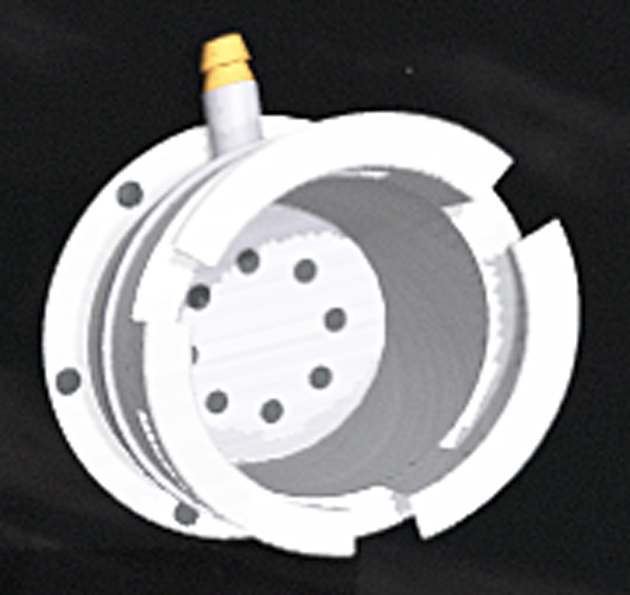

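View pics/w2r.png

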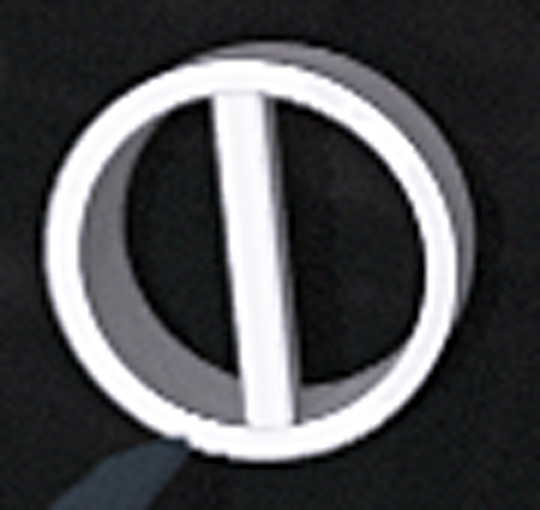

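```bash
cat >> h.py <<'E'
def circ(P):
    P=np.asarray(P)[:,:2];A=np.c_[2*P,np.ones(len(P))];s=np.linalg.lstsq(A,(P**2).sum(1),rcond=None)[0]
    r=np.sqrt(s[2]+s[:2]@s[:2]);return s[:2],r,(np.linalg.norm(P-s[:2],axis=1)-r).round(1)
E
python3 - <<'E'
from h import *
q=np.load("wc2.npy",allow_pickle=True).item()
f=lambda x,y,z,o=(350,20),k=3.5:onz("wrist",((x+.5)/k-.5+o[0],(y+.5)/k-.5+o[1]),z,q)
out=[f(x,y,113) for x,y in[(400,112),(460,127),(512,160),(560,220),(578,310),(560,405),(510,480),(420,537),(355,555),(300,550),(240,522),(134,315)]]
c,r,e=circ(out);print("rim",c,r,e)
ang=lambda X:np.degrees(np.arctan2(*(X[:2]-c)[::-1])).round(1)
for nm,L in dict(A=[(512,160),(495,188),(560,220),(515,243)],B=[(175,250),(215,265),(135,320),(190,320)],C=[(355,555),(395,490),(420,537)]).items():
  print(nm,[(ang(f(x,y,113)),np.linalg.norm(f(x,y,113)[:2]-c).round(1)) for x,y in L])
X=f(220,38,30);print("stub tip",X,ang(X),np.linalg.norm(X[:2]-c)); X=f(235,140,30);print(ang(X),np.linalg.norm(X[:2]-c))
g=lambda x,y,z:f(x,y,z,(195,150),6)
c2,r,e=circ([g(x,y,30) for x,y in[(240,60),(160,85),(60,180),(45,250),(70,345),(140,420),(260,460),(370,425),(430,350),(458,270),(440,190),(350,90)]]);print("ring",c2,r,e)
b=[g(260,428,30),g(236,92,30)];d=b[1]-b[0];print("bar",(b[0]+b[1])/2,np.linalg.norm(d),np.degrees(np.arctan2(d[1],d[0])))
E
```

```text
rim [588.01830246  19.50249818] 54.09816432200157 [-0.8 -0.7 -0.5  0.3  0.2  0.9  0.8 -0.3  0.3 -0.5 -2.   2.1]
A [(np.float64(-18.6), np.float64(53.6)), (np.float64(-20.2), np.float64(46.7)), (np.float64(-39.0), np.float64(54.4)), (np.float64(-37.9), np.float64(43.1))]
B [(np.float64(83.9), np.float64(51.5)), (np.float64(82.3), np.float64(40.9)), (np.float64(103.6), np.float64(55.8)), (np.float64(101.8), np.float64(42.2))]
C [(np.float64(-155.4), np.float64(54.4)), (np.float64(-140.5), np.float64(39.5)), (np.float64(-137.2), np.float64(53.8))]
stub tip [661.91781941  66.45764841  30.        ] 32.4 87.55526676940782
32.4 58.81716572969899
ring [433.34072348 191.98220264] 39.72572262990559 [ 0.4 -1.4 -0.2  0.2  0.4  0.2  0.5 -0.4 -1.4  0.6  0.6  0.6]
bar [433.38608496 192.58815361  30.        ] 67.42847077231629 19.66381425459488
```

Barrel at (588.0, 19.5), yaw about 32.3° (rim radius 54.1 as given; stub at 87.6 mm, also right). Ring at (433.4, 192.2), bar at 19.7° (radius 39.7, fits). Next I'll look at the basket.

```bash
python3 -m creep '{"offset":[[0.05,-0.023,0],[0.05,-0.023,0],[0,0,0]],"rotation":[[0,0,0],[0,0,0],[0,0,0]]}'
python3 - <<'E'
from h import *
q=camera_params("wrist");np.save("wc3.npy",q,allow_pickle=True)
a=grab_frame("wrist");a=a[:,:,::-1];cv2.imwrite("pics/w3.png",a);print(pose()[0],env.state()["ee_rot"])
cv2.imwrite("pics/w3c.png",cv2.resize(a[0:200,200:400],None,fx=3,fy=3,interpolation=cv2.INTER_CUBIC))
E
```

```text
time_s: 2.62
ee_pos: [570.7, 177.6, 262.4]
ee_rot: [180.0, 0.1, 19.1]
force: [-0.7, -0.2, -0.8]
gripper_width: 91.3
[569.27553553 176.41294366 262.77403034] [1.79947486e+02 1.49200417e-01 1.90303441e+01]
```

View pics/w3.png

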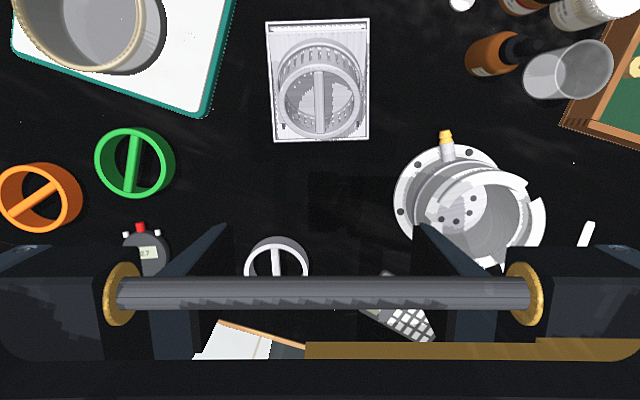

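View pics/w3c.png

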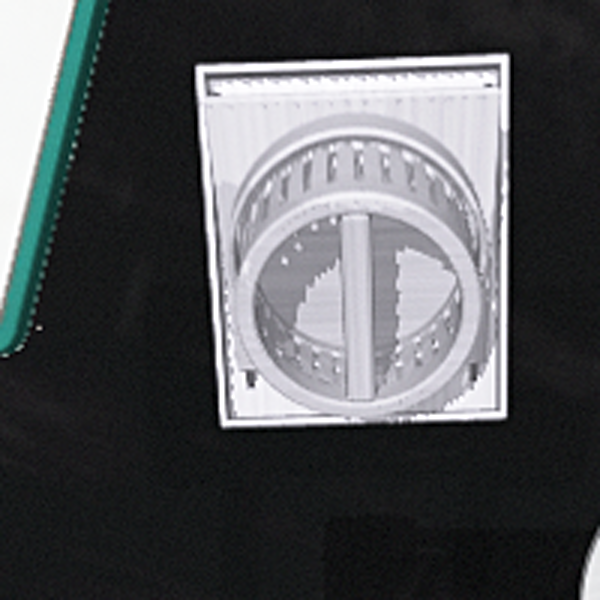

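Run:
```python
from h import *
q=np.load("wc3.npy",allow_pickle=True).item()
px=lambda x,y:((x+.5)/3-.5+200,(y+.5)/3-.5)
for z in(2,8):
  T=[onz("wrist",px(x,y),z,q)[:2] for x,y in[(198,65),(508,55),(508,418),(228,428)]]
  T=np.array(T);e=[T[0]-T[3],T[1]-T[2]];w=[T[0]-T[1],T[3]-T[2]]
  print(z,[np.linalg.norm(i).round(1) for i in e+w],[np.degrees(np.arctan2(i[1],i[0])).round(1) for i in e],[np.degrees(np.arctan2(i[1],i[0])).round(1)-90 for i in w],T.mean(0))
for psi in (18,20,22):
  p=np.radians(psi);a=np.array([-.5*np.cos(p),-.5*np.sin(p),np.cos(np.pi/6)])
  ex=np.array([np.cos(p)*np.cos(np.pi/6),np.sin(p)*np.cos(np.pi/6),.5]);ey=np.cross(a,ex)
  p0=onz("wrist",px(360,302),77.8,q)
  def pl(x,y):
    C,v=ray("wrist",px(x,y),q);X=C+v*((p0-C)@a)/(v@a);return np.array([(X-p0)@ex,(X-p0)@ey])
  rim=[pl(*u) for u in[(238,310),(245,260),(480,260),(483,290),(470,345),(430,395),(365,416),(300,397),(255,355)]]
  c,r,er=circ(rim);X=p0+c[0]*ex+c[1]*ey
  b=[pl(361,398),pl(355,215)];d=b[1]-b[0]
  print(psi,"rim centre",X.round(1),r,er,"bar len",np.linalg.norm(d),"ang vs ex",np.degrees(np.arctan2(d[1],d[0])),"barmid off",(b[0]+b[1])/2-c, "tray c", (X-46*a+20*0).round(1))
```

```text
2 [np.float64(131.4), np.float64(130.7), np.float64(113.6), np.float64(112.3)] [np.float64(21.8), np.float64(21.2)] [np.float64(20.799999999999997), np.float64(21.099999999999994)] [665.19101668 213.73900641]
8 [np.float64(129.6), np.float64(128.9), np.float64(112.0), np.float64(110.7)] [np.float64(21.8), np.float64(21.2)] [np.float64(20.799999999999997), np.float64(21.099999999999994)] [664.84321287 213.57141614]
18 rim centre [643.8 205.7  76.4] 39.66179470651083 [ 0.   0.   1.1 -0.3 -1.5  0.1  1.2 -0.3 -0.4] bar len 64.71749595890712 ang vs ex 2.229186599234514 barmid off [-1.09521787  0.88553093] tray c [665.6 212.8  36.6]
20 rim centre [643.8 205.6  76.4] 39.64555420800601 [ 0.   0.2  1.  -0.4 -1.4  0.3  1.2 -0.5 -0.5] bar len 64.73045175525208 ang vs ex 0.49650558226393443 barmid off [-1.04219048  1.02162098] tray c [665.4 213.4  36.6]
22 rim centre [643.8 205.5  76.4] 39.63950810402861 [ 0.1  0.4  0.8 -0.4 -1.3  0.5  1.2 -0.6 -0.7] bar len 64.72375821039913 ang vs ex -1.2355427958387253 barmid off [-0.99577278  1.15538533] tray c [665.1 214.1  36.6]
```

Basket rim centre is about (643.4, 205.5, 77.8) and the stand yaw about 21°, with the bar along the stand's x. The tray measures 129 × 111 and the radius 39.6, which agree with the sizes given. Next is the tilted approach.

```bash
cat >> h.py <<'E'
def tilt(psi,th=30):
    p=np.radians(psi);t=np.radians(th);h=np.array([np.cos(p),np.sin(p),0])
    z=h*np.sin(t)-np.array([0,0,np.cos(t)]);x=h*np.cos(t)+np.array([0,0,np.sin(t)])
    return Ro.from_matrix(np.c_[x,np.cross(z,x),z])
RIM=np.array([643.4,205.5,77.8]);AX=-tilt(21).as_matrix()[:,2]
E
python3 - <<'E'
from h import *
print(delta(RIM+40*AX,tilt(21)),delta(RIM+90*AX,tilt(21)))
E
```

```text
(array([ 60. ,  -2.8, 150.2]), array([ 0.56, 30.15, -1.91])) (array([ 34.9,  -1.9, 106.9]), array([ 0.56, 30.15, -1.91]))
```

```bash
python3 -m creep '{"offset":[[0.02,0,0.03],[0.02,0,0.03],[0.02,0,0.02],[0,0,0]],"rotation":[[0.2,10,-0.6],[0.2,10,-0.6],[0.2,10,-0.6],[0,0,0]]}' 0.76
python3 - <<'E'
from h import *
print(delta(RIM+40*AX,tilt(21)),delta(RIM-24.8*AX,tilt(21)),pose()[2]["gripper_width"])
E
```

```text
time_s: 3.18
ee_pos: [629.1, 198.2, 194.0]
ee_rot: [-179.8, -28.7, 20.7]
force: [0.3, -0.0, 0.1]
gripper_width: 54.1
(array([-42.6,  -1.5,  69.6]), array([-0.04,  1.32, -0.24])) (array([-41.1,  -1.4, 134.4]), array([-0.04,  1.32, -0.24])) 54.14552954896323
```

```bash
python3 -m creep '{"offset":[[-0.021,0,0.03],[-0.021,0,0.03],[0,0,0],[0,0,0]],"rotation":[[0,0,0],[0,0,0],[0,0,0],[0,0,0]]}'
python3 - <<'E'
from h import *
print(delta(RIM+40*AX,tilt(21)),delta(RIM-24.8*AX,tilt(21)),pose()[2]["gripper_width"])
a=grab_frame("wrist");cv2.imwrite("pics/w4.png",a[:,:,::-1])
a=grab_frame("side");cv2.imwrite("pics/s4.png",cv2.resize(a[80:260,220:420,::-1],None,fx=3,fy=3))
E
```

```text
time_s: 3.68
ee_pos: [628.4, 199.2, 127.0]
ee_rot: [-179.9, -29.4, 20.9]
force: [0.5, -0.0, 0.3]
gripper_width: 21.7
(array([-10.4,  -0.4,  10.9]), array([-0.07,  0.59, -0.11])) (array([-9.8, -0.3, 75.7]), array([-0.07,  0.59, -0.11])) 21.710494512437318
```

View pics/w4.png

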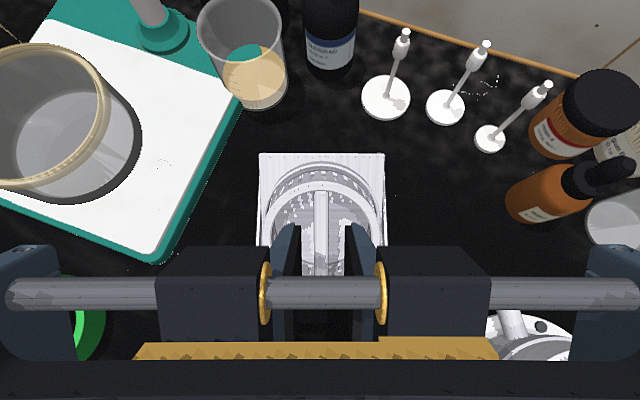

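View pics/s4.png

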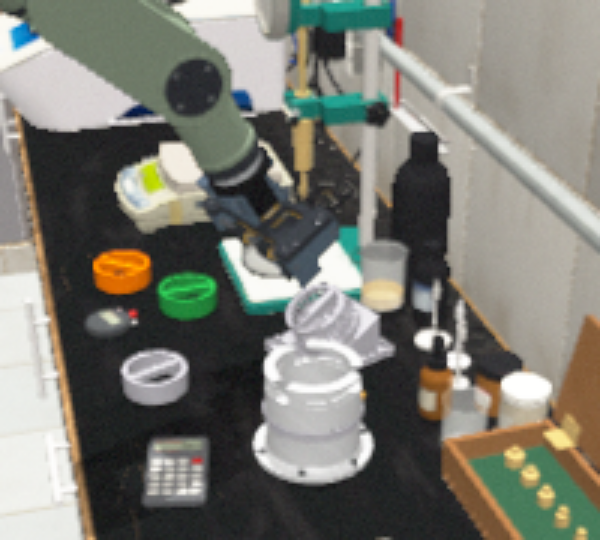

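The fingers straddle the bar line: bar at column 320, fingers at 285 and 360. I'll centre along x, then insert.

```bash
python3 -m creep '{"offset":[[-0.01,0,0.02],[0,0,0.01],[0,0,0]],"rotation":[[0,0.6,0],[0,0,0],[0,0,0]]}'
python3 - <<'E'
from h import *
print(delta(RIM-24.8*AX,tilt(21)),pose()[2]["force"])
E
```

```text
time_s: 4.15
ee_pos: [632.7, 201.8, 93.6]
ee_rot: [-179.8, -29.8, 20.9]
force: [-0.0, 0.2, -0.1]
gripper_width: 21.5
(array([ 2. ,  0.5, 44.2]), array([-0.11,  0.17, -0.09])) [-0.00746806  0.18981153 -0.13212896]
```

```bash
python3 -m creep '{"offset":[[0.002,0.0005,0.015],[0,0,0.015],[0,0,0.013],[0,0,0],[0,0,0]],"rotation":[[0,0,0],[0,0,0],[0,0,0],[0,0,0],[0,0,0]]}'
python3 - <<'E'
from h import *
print(delta(RIM-24.8*AX,tilt(21)),pose()[2]["force"])
E
```

```text
time_s: 4.78
ee_pos: [653.6, 209.4, 56.8]
ee_rot: [-179.8, -29.8, 20.9]
force: [1.2, 0.0, 0.0]
gripper_width: 22.1
(array([1. , 0. , 1.1]), array([-0.11,  0.21, -0.09])) [1.18718139 0.00696417 0.03208441]
```

Close with 30 N.

```bash
python3 -m creep '{"offset":[[0,0,0],[0,0,0],[0,0,0],[0,0,0]],"rotation":[[0,0,0],[0,0,0],[0,0,0],[0,0,0]]}' 1 35
python3 -m creep '{"offset":[[0,0,-0.01],[0,0,-0.02],[0,0,-0.02],[0,0,0]],"rotation":[[0,0,0],[0,0,0],[0,0,0],[0,0,0]]}'
python3 - <<'E'
from h import *
print(pose()[2]["force"],pose()[0])
a=grab_frame("side");cv2.imwrite("pics/s5.png",cv2.resize(a[80:260,220:420,::-1],None,fx=3,fy=3))
E
```

```text
time_s: 5.28
ee_pos: [653.7, 209.4, 57.4]
ee_rot: [-179.8, -29.8, 20.9]
force: [-2.4, -0.1, 3.4]
gripper_width: 9.5
time_s: 5.78
ee_pos: [630.4, 200.3, 102.8]
ee_rot: [-179.9, -30.0, 20.9]
force: [1.3, 1.2, -1.5]
gripper_width: 9.6
[ 1.29344721  1.17673357 -1.47537072] [630.43231486 200.26224346 102.84599819]
```

View pics/s5.png

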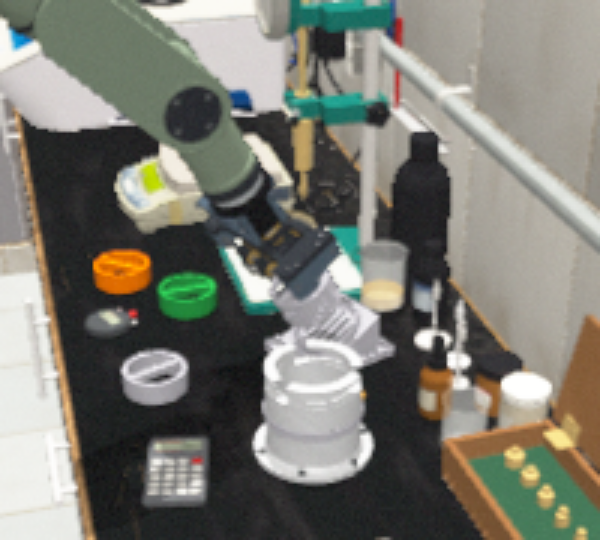

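Grip is at 9.6 mm and the basket is out. Lift clear and set it upright over the barrel.

```bash
python3 -m creep '{"offset":[[0,0,-0.03],[0,0,-0.03],[-0.01,0.03,-0.02],[-0.01,0.05,-0.02],[0,0.05,0]],"rotation":[[0,0,0],[0,0,0],[0,-10,0],[0,-10,0],[0,-10,0]]}'
python3 - <<'E'
from h import *
for y in (21,21):print(delta([588,19.5,185],down(y)))
print(pose()[0],pose()[2]["gripper_width"])
E
```

```text
time_s: 6.45
ee_pos: [617.9, 57.8, 181.1]
ee_rot: [-179.9, -0.6, 21.0]
force: [1.8, 0.8, -1.0]
gripper_width: 10.1
(array([-41.6,  25.1,  -4.4]), array([-0.09, -0.56,  0.01]))
(array([-41.6,  25.1,  -4.4]), array([-0.09, -0.56,  0.01]))
[617.8758197   57.83625845 181.06147159] 10.090203230598538
```

```bash
python3 -m creep '{"offset":[[-0.02,0.0125,0],[-0.02,0.0125,0],[0,0,0],[0,0,0]],"rotation":[[0,0,0],[0,0,0],[0,0,0],[0,0,0]]}'
python3 - <<'E'
from h import *
print(delta([588,19.5,185],down(21)),pose()[0],pose()[2]["ee_rot"])
np.save("wc6.npy",camera_params("wrist"),allow_pickle=True)
a=grab_frame("wrist");cv2.imwrite("pics/w6.png",a[:,:,::-1])
a=grab_frame("top");cv2.imwrite("pics/t6.png",cv2.resize(a[110:240,240:420,::-1],None,fx=4,fy=4))
E
```

```text
time_s: 6.95
ee_pos: [588.6, 21.9, 178.5]
ee_rot: [-179.9, -0.7, 21.0]
force: [-0.5, -0.3, -1.0]
gripper_width: 9.7
(array([-1.3,  2. , -6.6]), array([-0.14, -0.69,  0.01])) [588.57916553  21.89948532 178.46847315] [-179.86149632   -0.68688978   21.01390093]
```

View pics/w6.png

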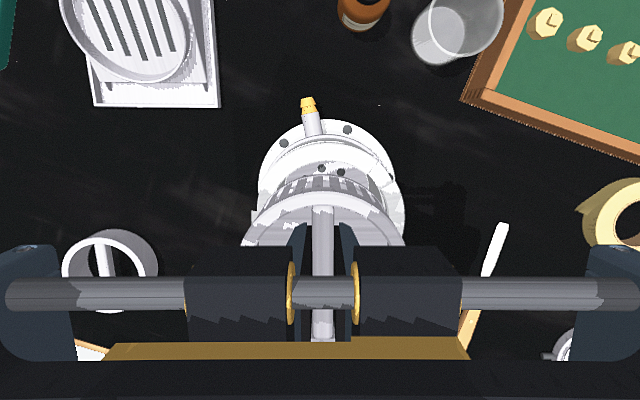

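View pics/t6.png

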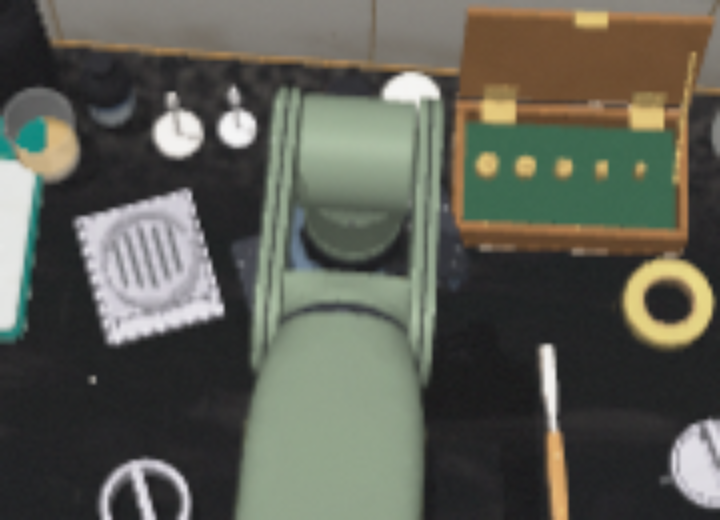

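Run:
```python
from h import *
q=np.load("wc6.npy",allow_pickle=True).item()
a=cv2.imread("pics/w6.png")
cv2.imwrite("pics/w6c.png",cv2.resize(a[110:260,230:420],None,fx=4,fy=4,interpolation=cv2.INTER_CUBIC))
p,R,s=pose()
for uv in[(322,192),(321,203)]:
  X=onz("wrist",uv,p[2]+24.8,q);print(R.inv().apply(X-p))
```

```text
[ 38.90181245  -0.20828902 -24.34380696]
[ 34.09861761  -0.63881812 -24.3993103 ]
```

View pics/w6c.png

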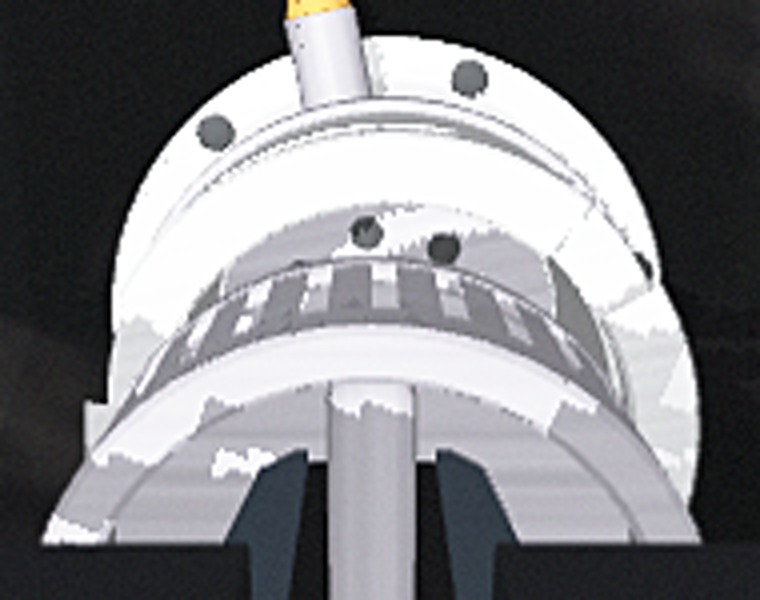

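The basket sits centred on the TCP within about 0.5 mm (rim front at 39.5 mm). I'll correct the offset and start down.

```bash
python3 -m creep '{"offset":[[-0.0013,0.002,0.01],[0,0,0.02],[0,0,0.005],[0,0,0]],"rotation":[[0,-0.7,0],[0,0,0],[0,0,0],[0,0,0]]}'
python3 - <<'E'
from h import *
print(delta([588,19.5,43],down(21)),pose()[0],pose()[2]["force"])
E
```

```text
time_s: 7.55
ee_pos: [588.3, 19.3, 142.3]
ee_rot: [-179.8, 0.2, 21.0]
force: [-0.4, 0.4, -1.2]
gripper_width: 9.8
(array([ 0. ,  0. , 99.3]), array([-0.16,  0.17,  0.02])) [588.32789641  19.34901047 142.28921922] [-0.35389977  0.44476063 -1.21715958]
```

```bash
python3 -m creep '{"offset":[[0,0,0.008],[0,0,0.008],[0,0,0.008],[0,0,0]],"rotation":[[0,0,0],[0,0,0],[0,0,0],[0,0,0]]}'
python3 - <<'E'
from h import *
print(delta([588,19.5,43],down(21)),pose()[0],pose()[2]["force"],pose()[2]["torque"])
E
```

```text
time_s: 8.05
ee_pos: [587.8, 19.2, 117.9]
ee_rot: [-179.8, 0.2, 21.0]
force: [-0.8, -0.7, -1.6]
gripper_width: 9.8
(array([ 0.6,  0.1, 74.9]), array([-0.18,  0.21,  0.  ])) [587.77628542  19.22641798 117.86512968] [-0.78545462 -0.66391507 -1.62003012] [ 0.02430335 -0.00020919 -0.02044226]
```

```bash
python3 -m creep '{"offset":[[0,0,0.015],[0,0,0.02],[0,0,0.02],[0,0,0.007],[0,0,0]],"rotation":[[0,0,0],[0,0,0],[0,0,0],[0,0,0],[0,0,0]]}'
python3 -m creep '{"offset":[[0,0,0.004],[0,0,0.004],[0,0,0.003],[0,0,0]],"rotation":[[0,0,0],[0,0,0],[0,0,0],[0,0,0]]}'
```

```text
time_s: 8.68
ee_pos: [587.8, 19.3, 56.2]
ee_rot: [-179.8, 0.2, 21.0]
force: [0.5, 0.9, -0.8]
gripper_width: 9.8
time_s: 9.18
ee_pos: [588.0, 19.3, 45.6]
ee_rot: [-179.8, 0.1, 21.0]
force: [0.3, 0.6, -1.9]
gripper_width: 9.7
```

```bash
python3 -m creep '{"offset":[[0,0,0.002],[0,0,0.001],[0,0,0.001],[0,0,0]],"rotation":[[0,0,0],[0,0,0],[0,0,0],[0,0,0]]}'
```

```text
time_s: 9.68
ee_pos: [588.5, 19.4, 43.2]
ee_rot: [-179.9, 0.0, 21.0]
force: [-2.2, -0.1, 6.9]
gripper_width: 9.6
```

Contact at TCP z 43.2, where expected. Release with a limited opening and withdraw.

```bash
python3 -m creep '{"offset":[[0,0,0],[0,0,0],[0,0,0]],"rotation":[[0,0,0],[0,0,0],[0,0,0]]}' 0.76
python3 -m creep '{"offset":[[0,0,-0.02],[0,0,-0.04],[0,0,-0.05],[0,0,-0.05],[0,0,-0.05]],"rotation":[[0,0,0],[0,0,0],[0,0,0],[0,0,0],[0,0,0]]}'
python3 -m creep '{"offset":[[-0.04,-0.01,-0.01],[-0.04,-0.03,0],[0,0,0]],"rotation":[[0,0,0],[0,0,0],[0,0,0]]}'
python3 - <<'E'
from h import *
q=camera_params("wrist");np.save("wc7.npy",q,allow_pickle=True)
a=grab_frame("wrist");cv2.imwrite("pics/w7.png",a[:,:,::-1])
print(delta([433.4,192.2,60],down(19.7)),pose()[0])
E
```

```text
time_s: 10.05
ee_pos: [588.1, 19.4, 41.6]
ee_rot: [-179.9, 0.1, 21.0]
force: [-0.1, 1.2, 0.1]
gripper_width: 21.9
time_s: 10.68
ee_pos: [588.5, 19.0, 253.2]
ee_rot: [-179.9, 0.1, 21.0]
force: [0.7, -0.9, -0.3]
gripper_width: 22.1
time_s: 11.05
ee_pos: [496.7, 28.1, 262.4]
ee_rot: [-179.8, 0.2, 21.1]
force: [0.1, 0.1, 1.2]
gripper_width: 22.0
(array([  -1.9, -176.4,  202.8]), array([-0.12,  0.06,  1.34])) [498.83099738  27.87604245 262.44110587]
```

View pics/w7.png

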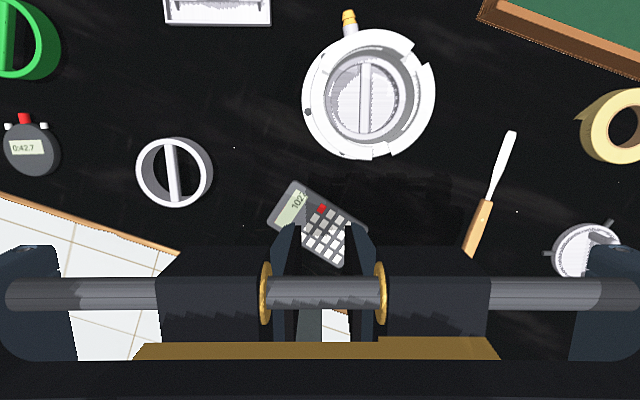

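The basket sits in the barrel (centre about (366,98)). I'll re-measure the barrel from this better view.

Run:
```python
from h import *
a=cv2.imread("pics/w7.png")
cv2.imwrite("pics/w7b.png",cv2.resize(a[0:170,290:450],None,fx=3.5,fy=3.5,interpolation=cv2.INTER_CUBIC))
cv2.imwrite("pics/w7r.png",cv2.resize(a[125:215,125:225],None,fx=6,fy=6,interpolation=cv2.INTER_CUBIC))
```

```text
(no output)
```

View pics/w7b.png

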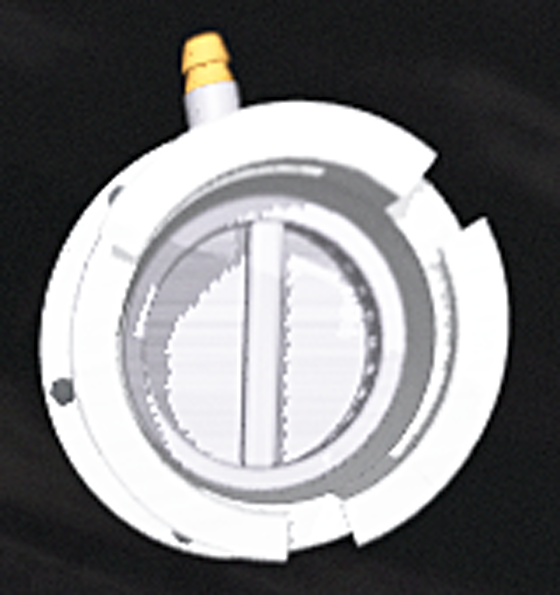

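View pics/w7r.png

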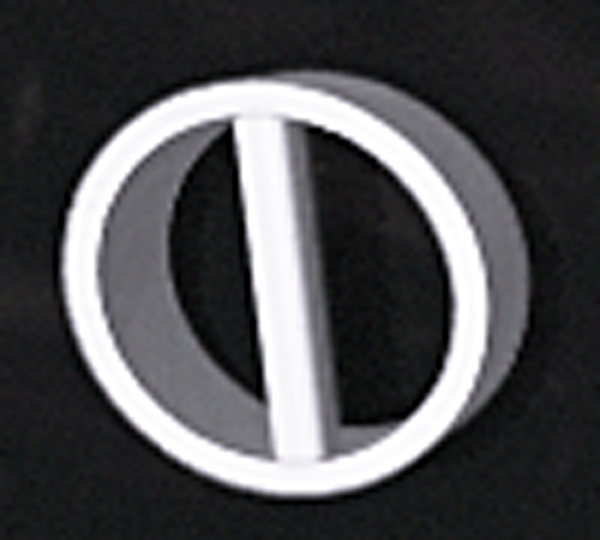

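Run:
```python
from h import *
q=np.load("wc7.npy",allow_pickle=True).item()
f=lambda x,y,z,o=(290,0),k=3.5:onz("wrist",((x+.5)/k-.5+o[0],(y+.5)/k-.5+o[1]),z,q)
c,r,e=circ([f(x,y,113) for x,y in[(300,101),(370,113),(436,153),(487,217),(508,300),(500,400),(450,480),(362,547),(288,561),(190,530),(120,470)]]);print("rim",c,r,e)
ang=lambda X:np.degrees(np.arctan2(*(X[:2]-c)[::-1])).round(1)
print([(ang(f(x,y,113)),np.linalg.norm(f(x,y,113)[:2]-c).round(1)) for x,y in[(436,153),(487,217),(288,561),(362,547)]])
X=f(205,35,30);print("stub",X,ang(X),np.linalg.norm(X[:2]-c))
g=lambda x,y,z:f(x,y,z,(125,125),6)
c2,r,e=circ([g(x,y,30) for x,y in[(250,78),(150,120),(80,200),(62,270),(90,360),(160,445),(290,495),(400,465),(470,380),(490,290),(440,180),(340,100)]]);print("ring",c2,r,e)
b=[g(298,460,30),g(259,115,30)];d=b[1]-b[0];print("bar",(b[0]+b[1])/2,np.linalg.norm(d),np.degrees(np.arctan2(d[1],d[0])))
```

```text
rim [588.97072218  17.1145189 ] 53.204635724236915 [ 0.5  0.3 -0.2 -0.1 -0.8  0.3 -0.5  0.8  0.8 -0.9 -0.3]
[(np.float64(-15.7), np.float64(53.0)), (np.float64(-36.6), np.float64(53.1)), (np.float64(-158.4), np.float64(54.0)), (np.float64(-137.9), np.float64(54.0))]
stub [663.84613905  65.56986426  30.        ] 32.9 89.1865939872582
ring [433.93350571 191.79252223] 39.729440861311375 [ 0.9 -1.3 -0.4  0.8 -0.1  0.1  0.4 -0.4 -0.8  0.8 -0.2  0.2]
bar [434.43067227 191.69274513  30.        ] 66.81332619675003 20.878136034437414
```

```bash
python3 -m creep '{"offset":[[0,-0.05,0.02],[0,-0.06,0.03],[0,-0.055,0.05],[0,-0.011,0.05],[0,0,0.01]],"rotation":[[0,0,0.8],[0,0,0],[0,0,0],[0,0,0],[0,0,0]]}'
python3 - <<'E'
from h import *
print(delta([433.7,192,5.8],down(20.2)),pose()[0],pose()[2]["ee_rot"])
E
```

```text
time_s: 11.72
ee_pos: [440.9, 180.9, 109.6]
ee_rot: [-179.9, 0.5, 20.3]
force: [-0.3, 0.0, -0.3]
gripper_width: 22.0
(array([ -2. , -12.7, 103.8]), array([-0.13,  0.48,  0.11])) [440.90915782 180.8613775  109.57305152] [-179.87425345    0.47569941   20.3127965 ]
```

```bash
python3 -m creep '{"offset":[[-0.002,-0.011,0.03],[0,0,0.03],[0,0,0],[0,0,0]],"rotation":[[0,0,0],[0,0,0],[0,0,0],[0,0,0]]}'
python3 - <<'E'
from h import *
print(delta([433.7,192,5.8],down(20.2)),pose()[0],pose()[2]["ee_rot"])
a=grab_frame("wrist");cv2.imwrite("pics/w8.png",a[:,:,::-1])
E
```

```text
time_s: 12.22
ee_pos: [438.5, 190.6, 53.9]
ee_rot: [-179.9, -0.1, 20.1]
force: [0.1, 0.2, 0.2]
gripper_width: 21.9
(array([-4.1, -2.8, 48.2]), array([-0.14, -0.07, -0.05])) [438.53560473 190.61985622  53.9494995 ] [-1.79859014e+02 -7.16492035e-02  2.01451071e+01]
```

View pics/w8.png

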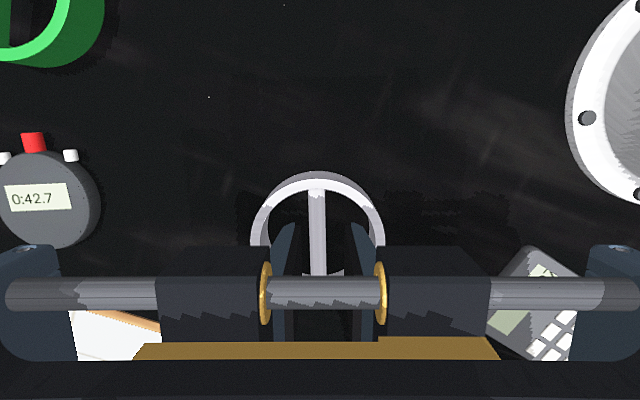

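This is the steel ring (arc top at (318,175), bar at column 317, grey-white, neither green nor orange). Shift −2.8 mm in y and descend.

```bash
python3 -m creep '{"offset":[[-0.004,-0.0028,0.01],[0,0,0.016],[0,0,0.016],[0,0,0.005],[0,0,0]],"rotation":[[0,0,0],[0,0,0],[0,0,0],[0,0,0],[0,0,0]]}'
python3 - <<'E'
from h import *
print(delta([433.7,192,5.8],down(20.2)),pose()[0],pose()[2]["force"])
E
```

```text
time_s: 12.9
ee_pos: [431.6, 191.9, 5.5]
ee_rot: [-179.9, 0.1, 20.2]
force: [-0.4, -0.4, 0.3]
gripper_width: 21.8
(array([ 2.1,  0.6, -0.3]), array([-0.14,  0.12,  0.  ])) [431.5615823  191.85562231   5.50548949] [-0.39419275 -0.41715808  0.27672423]
```

```bash
python3 -m creep '{"offset":[[0.002,0,0],[0,0,0],[0,0,0],[0,0,0],[0,0,0]],"rotation":[[0,0,0],[0,0,0],[0,0,0],[0,0,0],[0,0,0]]}' 1 35
python3 - <<'E'
from h import *
print(delta([433.7,192,5.8],down(20.2)),pose()[0],pose()[2]["force"])
E
python3 -m creep '{"offset":[[0,0,-0.03],[0,0,-0.05],[0,0,-0.05],[0,0,-0.05],[0,0,0]],"rotation":[[0,0,0],[0,0,0],[0,0,0],[0,0,0],[0,0,0]]}'
python3 - <<'E'
from h import *
print(delta([588.2,19,185],down(20.2)),pose()[0])
np.save("wc9.npy",camera_params("wrist"),allow_pickle=True);a=grab_frame("wrist");cv2.imwrite("pics/w9.png",cv2.resize(a[100:280,200:440,::-1],None,fx=3,fy=3,interpolation=cv2.INTER_CUBIC))
E
```

```text
time_s: 13.52
ee_pos: [434.4, 192.9, 6.1]
ee_rot: [-179.9, -0.0, 20.2]
force: [1.4, 0.2, 5.2]
gripper_width: 9.6
(array([-1. ,  0.6,  0.3]), array([-0.15, -0.01,  0.  ])) [434.41117383 192.90040811   6.07326604] [1.43609223 0.22840524 5.21677212]
time_s: 14.15
ee_pos: [435.6, 192.9, 188.6]
ee_rot: [-179.8, -0.3, 20.2]
force: [0.1, 0.6, -2.1]
gripper_width: 9.8
(array([ 83.1, 215.9,   3.5]), array([-0.16, -0.29,  0.01])) [435.61972777 192.90923245 188.62096916]
```

View pics/w9.png

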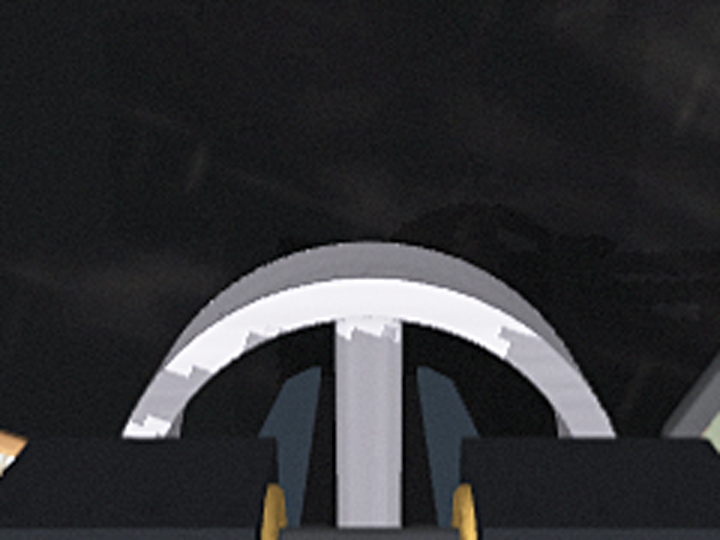

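```bash
python3 - <<'E'
from h import *
q=np.load("wc9.npy",allow_pickle=True).item();p,R,s=pose()
print([R.inv().apply(onz("wrist",u,p[2]+24,q)-p).round(1) for u in [(322.5,192.3),(322.5,206)]])
E
python3 -m creep '{"offset":[[0.016,0.043,0],[0.016,0.043,0],[0.016,0.043,0],[0.017,0.043,0],[0.018,0.043,0]],"rotation":[[0,0,0],[0,0,0],[0,0,0],[0,0,0],[0,0,0]]}' 
python3 -m creep '{"offset":[[0,0,0],[0,0,0]],"rotation":[[0,0,0],[0,0,0]]}'
python3 - <<'E'
from h import *
print(delta([588.2,19,140],down(20.2)),pose()[0])
E
```

```text
[array([ 40.2,  -0.2, -24. ]), array([ 34. ,  -0.2, -24. ])]
time_s: 14.82
ee_pos: [585.2, 17.9, 181.7]
ee_rot: [-179.7, 0.4, 20.2]
force: [0.4, 0.8, -0.2]
gripper_width: 9.9
time_s: 15.08
ee_pos: [584.4, 19.3, 182.4]
ee_rot: [-179.7, 0.4, 20.2]
force: [0.0, 0.0, -0.6]
gripper_width: 9.7
(array([ 3.7,  1.8, 42.4]), array([-0.27,  0.4 , -0.02])) [584.43638142  19.28709717 182.38381017]
```

```bash
python3 -m creep '{"offset":[[0.0037,0.0018,0.02],[0,0,0.02],[0,0,0.01],[0,0,0]],"rotation":[[0.3,-0.3,0],[0,0,0],[0,0,0],[0,0,0]]}'
python3 - <<'E'
from h import *
print(delta([588.2,19,74],down(20.2)),pose()[0],pose()[2]["force"])
E
```

```text
time_s: 15.58
ee_pos: [588.9, 19.4, 133.5]
ee_rot: [-179.5, 0.6, 20.2]
force: [-0.0, 0.8, -0.4]
gripper_width: 9.6
(array([-0.2,  0.6, 59.5]), array([-0.49,  0.56,  0.04])) [588.94353182  19.37383751 133.46776343] [-0.03865692  0.84403588 -0.42407919]
```

```bash
python3 -m creep '{"offset":[[-0.0002,0.0006,0.005],[0,0,0.008],[0,0,0.008],[0,0,0]],"rotation":[[-0.4,0.5,0],[0,0,0],[0,0,0],[0,0,0]]}'
python3 - <<'E'
from h import *
print(delta([588.2,19,74],down(20.2)),pose()[0],pose()[2]["force"])
E
```

```text
time_s: 16.08
ee_pos: [589.3, 18.3, 112.9]
ee_rot: [-179.9, 0.0, 20.2]
force: [-0.5, 0.1, -0.4]
gripper_width: 9.5
(array([-0.8, -1. , 38.9]), array([-0.07,  0.  , -0.  ])) [589.32251506  18.25735865 112.90336159] [-0.46177259  0.11171885 -0.3901536 ]
```

```bash
python3 -m creep '{"offset":[[-0.0006,-0.0006,0.01],[0,0,0.01],[0,0,0.008],[0,0,0.004],[0,0,0]],"rotation":[[0,0,0],[0,0,0],[0,0,0],[0,0,0],[0,0,0]]}' 
python3 -m creep '{"offset":[[0,0,0.002],[0,0,0.002],[0,0,0.001],[0,0,0]],"rotation":[[0,0,0],[0,0,0],[0,0,0],[0,0,0]]}'
```

```text
time_s: 16.7
ee_pos: [589.0, 18.7, 81.4]
ee_rot: [-179.9, -0.1, 20.2]
force: [0.4, -0.2, -1.2]
gripper_width: 9.8
time_s: 17.2
ee_pos: [589.1, 18.7, 76.7]
ee_rot: [-180.0, -0.1, 20.2]
force: [0.1, 0.6, -0.5]
gripper_width: 9.9
```

```bash
python3 -m creep '{"offset":[[0,0,0.001],[0,0,0.001],[0,0,0.001],[0,0,0]],"rotation":[[0,0,0],[0,0,0],[0,0,0],[0,0,0]]}'
```

```text
time_s: 17.7
ee_pos: [589.2, 18.7, 74.1]
ee_rot: [-180.0, -0.1, 20.2]
force: [-0.3, -0.3, 2.2]
gripper_width: 9.8
```

```bash
python3 -m creep '{"offset":[[0,0,0],[0,0,0],[0,0,0]],"rotation":[[0,0,0],[0,0,0],[0,0,0]]}' 0.76
python3 -m creep '{"offset":[[0,0,-0.02],[0,0,-0.05],[0,0,-0.05],[-0.03,0,-0.05],[-0.05,0,-0.02]],"rotation":[[0,0,0],[0,0,0],[0,0,0],[0,0,0],[0,0,0]]}'
python3 -m creep '{"offset":[[0,0,0],[0,0,0]],"rotation":[[0,0,0],[0,0,0]]}'
python3 - <<'E'
from h import *
q=camera_params("wrist");np.save("wc10.npy",q,allow_pickle=True)
a=grab_frame("wrist");cv2.imwrite("pics/w10.png",cv2.resize(a[0:200,220:420,::-1],None,fx=3,fy=3,interpolation=cv2.INTER_CUBIC))
print(pose()[0])
E
```

```text
time_s: 18.08
ee_pos: [589.2, 18.7, 73.7]
ee_rot: [-180.0, -0.1, 20.2]
force: [-0.9, 0.1, 0.8]
gripper_width: 21.7
time_s: 18.7
ee_pos: [515.2, -9.3, 266.6]
ee_rot: [179.9, -0.4, 20.3]
force: [0.1, 0.6, 0.0]
gripper_width: 21.6
time_s: 18.95
ee_pos: [514.1, -9.1, 263.4]
ee_rot: [-180.0, -0.1, 20.2]
force: [0.3, 0.0, -0.2]
gripper_width: 21.7
[514.27709666  -8.93701688 262.87837575]
```

View pics/w10.png

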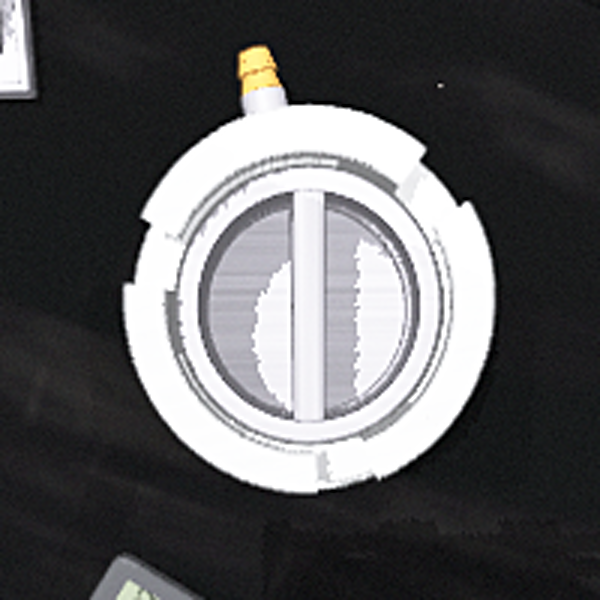

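The ring is seated flush and level. This is a clean overhead view, so I'll measure the notches from it.

Run:
```python
from h import *
q=np.load("wc10.npy",allow_pickle=True).item()
f=lambda x,y,z:onz("wrist",((x+.5)/3-.5+220,(y+.5)/3-.5),z,q)
c,r,e=circ([f(x,y,113) for x,y in[(320,104),(380,120),(425,150),(468,205),(494,300),(480,370),(440,430),(378,478),(317,493),(240,472),(180,425),(140,355),(125,285),(143,218),(180,163),(245,117)]]);print("rim",c,r,e)
for m in [[(425,150),(468,205)],[(143,218),(125,285)],[(317,492),(378,478)]]:
  a=[np.degrees(np.arctan2(*(f(x,y,113)[:2]-c)[::-1])) for x,y in m];print(np.round(a,1),np.mean(a))
X=f(256,48,30);print(X,np.degrees(np.arctan2(*(X[:2]-c)[::-1])),np.linalg.norm(X[:2]-c))
print("ring",circ([f(x,y,98) for x,y in[(308,165),(440,300),(308,440),(178,300)]]))
print(delta([515.7,-322,90],down(21.8)),pose()[2]["qpos"].round(1))
```

```text
rim [588.55826428  18.12222174] 52.95938710529425 [ 0.5 -0.  -0.5 -0.7  0.1  0.  -0.5  0.8  1.4 -0.5 -1.3 -1.1  0.9  0.3
  0.1  0.4]
[-17.2 -38.2] -27.690130287275885
[ 83.5 104. ] 93.72978315063443
[-157.7 -137.5] -147.6072030966066
[663.01299316  65.51203127  30.        ] 32.476410503558846 88.25701501655533
ring (array([588.41713179,  18.60773935]), np.float64(39.82610683286905), array([ 0.1, -0.1,  0.1, -0.1]))
(array([-107. ,  294.5,  172.4]), array([-0.07, -0.06, -1.59])) [-2.3 11.2 92.4  0.1 76.4 67.4]
```

Barrel (588.5, 18.6), yaw about 32.8°, with all three notches consistent. Plan for the cover: grasp it at yaw 21.8°, turn it CCW to 122.8° so the pins meet notches (the pattern repeats every 120°), then screw CW to about 43°. That keeps joint 6 in range.

```bash
python3 -m creep '{"offset":[[-0.017,0.04,0],[-0.02,0.05,0.01],[-0.02,0.055,0.02],[-0.02,0.055,0.03],[-0.02,0.055,0.03]],"rotation":[[0,0,-1.6],[0,0,0],[0,0,0],[0,0,0],[0,0,0]]}'
python3 -m creep '{"offset":[[-0.01,0.04,0.03],[0,0,0.02],[0,0,0]],"rotation":[[0,0,0],[0,0,0],[0,0,0]]}'
python3 - <<'E'
from h import *
print(delta([515.7,-322,23.2],down(21.8)),pose()[0])
q=camera_params("wrist");np.save("wc11.npy",q,allow_pickle=True)
a=grab_frame("wrist");cv2.imwrite("pics/w11.png",cv2.resize(a[80:280,200:440,::-1],None,fx=3,fy=3,interpolation=cv2.INTER_CUBIC))
E
```

```text
time_s: 19.62
ee_pos: [517.9, -277.7, 173.9]
ee_rot: [-179.9, -0.1, 21.8]
force: [0.8, 0.1, 0.3]
gripper_width: 21.6
time_s: 20.0
ee_pos: [522.1, -316.3, 122.7]
ee_rot: [-179.6, 0.1, 21.8]
force: [-0.3, 0.3, 0.4]
gripper_width: 21.9
(array([-7.8,  3.5, 99.5]), array([-0.36,  0.13, -0.02])) [ 522.06479948 -316.32687949  122.66750098]
```

View pics/w11.png

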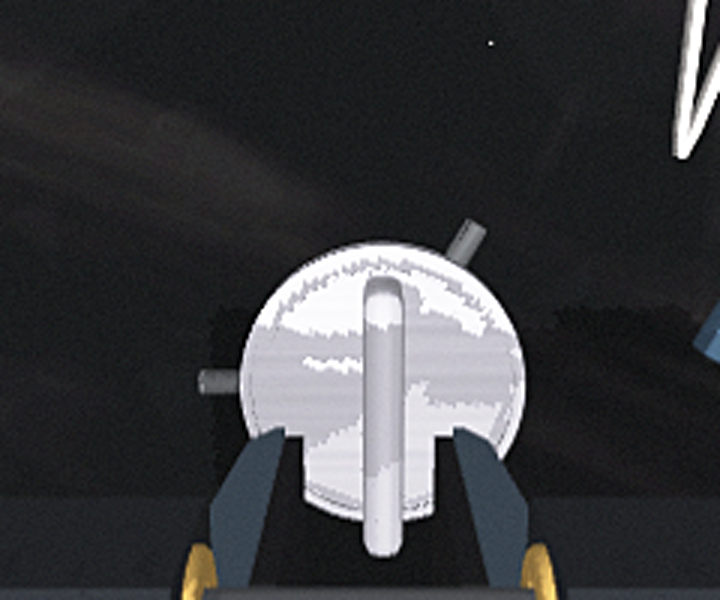

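Run:
```python
from h import *
q=np.load("wc11.npy",allow_pickle=True).item();p,R,s=pose()
f=lambda x,y,z:R.inv().apply(onz("wrist",((x+.5)/3-.5+200,(y+.5)/3-.5+80),z,q)-p)
e=[f(383,278,50),f(383,555,50)];print("bar ends",[i.round(1) for i in e],((e[0]+e[1])/2).round(1))
c=circ([f(x,y,12) for x,y in[(380,242),(320,256),(270,300),(243,375),(460,265),(508,320),(524,390)]]);print("disc",c)
print("pin tips",f(202,381,4.5),f(478,226,4.5))
t=f(202,381,4.5)[:2]-c[0];print(np.degrees(np.arctan2(t[1],t[0])))
t=f(478,226,4.5)[:2]-c[0];print(np.degrees(np.arctan2(t[1],t[0])))
```

```text
bar ends [array([29.8,  2.5, 74.4]), array([-39.9,   2.7,  74.5])] [-5.1  2.6 74.4]
disc (array([-6.03258874,  2.98622802]), np.float64(38.49277472772213), array([ 0.2,  0.3, -0.3, -0. , -0.1, -0.5,  0.3]))
pin tips [ -7.82161436 -48.02550177 120.12686388] [ 35.91756239  28.66610526 119.84960789]
-92.00858946806893
31.47297599483983
```

```bash
python3 -m creep '{"offset":[[-0.006,0.0028,0.02],[0,0,0.03],[0,0,0.03],[0,0,0.01],[0,0,0]],"rotation":[[-0.3,0.1,0],[0,0,0],[0,0,0],[0,0,0],[0,0,0]]}'
python3 - <<'E'
from h import *
print(delta([516,-321.6,23.2],down(21.8)),pose()[0],pose()[2]["force"])
E
```

```text
time_s: 20.68
ee_pos: [519.3, -321.6, 36.7]
ee_rot: [179.7, -0.2, 21.9]
force: [0.8, 0.5, 1.1]
gripper_width: 21.7
(array([-3.2, -1.3, 13.4]), array([ 0.28, -0.21,  0.05])) [ 519.33582793 -321.56922139   36.66254099] [0.80614749 0.4911282  1.0667313 ]
```

```bash
python3 -m creep '{"offset":[[-0.002,-0.0005,0.007],[0,0,0.006],[0,0,0],[0,0,0]],"rotation":[[0.2,-0.2,0],[0,0,0],[0,0,0],[0,0,0]]}'
python3 - <<'E'
from h import *
print(delta([516.7,-321.5,23.2],down(21.8)),pose()[0],pose()[2]["force"])
E
```

```text
time_s: 21.18
ee_pos: [516.8, -322.2, 23.4]
ee_rot: [179.9, -0.0, 21.8]
force: [-0.1, -0.6, -0.6]
gripper_width: 21.4
(array([ 0.2, -0.7,  0.2]), array([ 0.08, -0.01, -0.  ])) [ 516.81822272 -322.22657795   23.43855673] [-0.07849084 -0.62250833 -0.60685044]
```

Close with 60 N, since the grip has to carry the screwing torque, and lift.

```bash
python3 -m creep '{"offset":[[0,0,0],[0,0,0],[0,0,0],[0,0,0],[0,0,0]],"rotation":[[0,0,0],[0,0,0],[0,0,0],[0,0,0],[0,0,0]]}' 1 60
python3 - <<'E'
from h import *
print(pose()[0],pose()[2]["force"],pose()[2]["ee_rot"])
E
python3 -m creep '{"offset":[[0,0,-0.03],[0,0,-0.05],[0,0,-0.05],[0,0,-0.05],[0,0,0]],"rotation":[[0,0,0],[0,0,0],[0,0,0],[0,0,0],[0,0,0]]}'
python3 - <<'E'
from h import *
np.save("wc12.npy",camera_params("wrist"),allow_pickle=True)
a=grab_frame("wrist");cv2.imwrite("pics/w12.png",cv2.resize(a[100:280,200:440,::-1],None,fx=3,fy=3,interpolation=cv2.INTER_CUBIC))
print(pose()[0],delta([588.5,18.6,200],down(122.8)))
E
```

```text
time_s: 21.8
ee_pos: [516.8, -322.1, 23.4]
ee_rot: [179.9, -0.0, 21.8]
force: [1.2, 1.2, 2.6]
gripper_width: 9.5
[ 516.78722319 -322.14442216   23.44449654] [1.2021249  1.24777629 2.56857967] [ 1.79924085e+02 -6.21777162e-04  2.18044108e+01]
time_s: 22.42
ee_pos: [518.5, -323.1, 207.4]
ee_rot: [179.5, -0.3, 21.8]
force: [0.3, -0.5, -3.4]
gripper_width: 9.7
[ 516.97309946 -322.1680819   204.32826102] (array([ 193. , -289.8,    3.6]), array([   0.2 ,    0.11, -101.  ]))
```

View pics/w12.png

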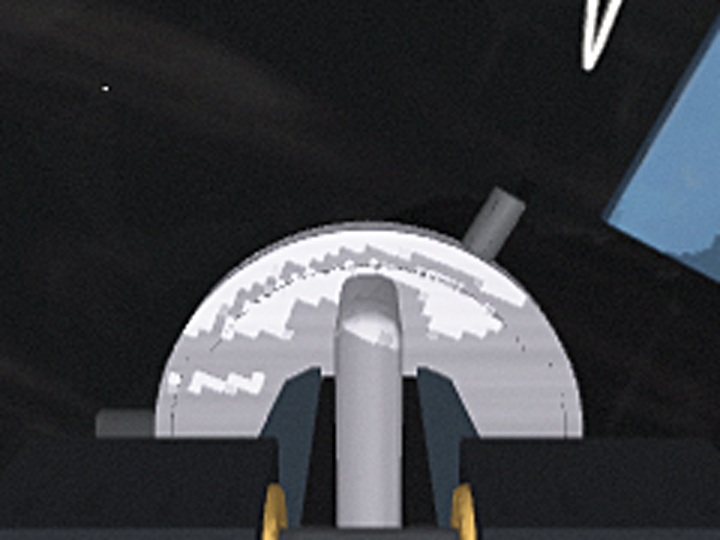

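Run:
```python
from h import *
q=np.load("wc12.npy",allow_pickle=True).item();p,R,s=pose()
f=lambda x,y,z:R.inv().apply(onz("wrist",((x+.5)/3-.5+200,(y+.5)/3-.5+100),z,q)-p)
c=circ([f(x,y,p[2]-11.4) for x,y in[(370,229),(290,245),(230,285),(180,350),(158,420),(450,247),(515,290),(560,350),(580,420)]]);print("disc",c)
for u in[(512,196),(97,420)]:
  t=f(*u,p[2]-18.9)[:2]-c[0];print(np.degrees(np.arctan2(t[1],t[0])),np.linalg.norm(t))
```

```text
disc (array([0.62687811, 1.53342087]), np.float64(38.88989609728822), array([ 0.5,  0.3, -0.4, -0.4,  0.3, -0. , -0.4, -0.2,  0.3]))
30.530976836734094 51.20998420630842
-88.98653622882028 52.27642368283182
```

```bash
python3 -m creep '{"offset":[[0.022,-0.03,0],[0.027,-0.04,0],[0.027,-0.042,0],[0.027,-0.042,0],[0.027,-0.042,0]],"rotation":[[0,0,0],[0,0,0],[0,0,0],[0,0,0],[0,0,0]]}'
python3 -m creep '{"offset":[[0.027,-0.042,0],[0.027,-0.042,0],[0.009,-0.01,0],[0,0,0],[0,0,0]],"rotation":[[0,0,0],[0,0,0],[0,0,-5],[0,0,-10],[0,0,-10]]}'
python3 -m creep '{"offset":[[0,0,0],[0,0,0],[0,0,0],[0,0,0],[0,0,0]],"rotation":[[0,0,-10],[0,0,-10],[0,0,-10],[0,0,-10],[0,0,-10]]}'
python3 -m creep '{"offset":[[0,0,0],[0,0,0],[0,0,0],[0,0,0],[0,0,0]],"rotation":[[0,0,-10],[0,0,-10],[0,0,-6],[0,0,0],[0,0,0]]}'
python3 - <<'E'
from h import *
print(pose()[0],delta([588.5,18.6,150],down(122.8)),pose()[2]["qpos"].round(1))
E
```

```text
time_s: 23.1
ee_pos: [563.1, -89.8, 200.1]
ee_rot: [-179.9, 0.3, 21.8]
force: [0.4, -0.2, -2.6]
gripper_width: 9.4
time_s: 23.72
ee_pos: [586.5, 19.5, 199.7]
ee_rot: [-179.8, 0.3, 47.2]
force: [0.3, 0.0, -2.7]
gripper_width: 9.7
time_s: 24.35
ee_pos: [586.5, 19.0, 199.8]
ee_rot: [-179.7, 0.0, 97.1]
force: [-0.4, 0.1, -3.3]
gripper_width: 9.3
time_s: 24.98
ee_pos: [587.4, 19.0, 201.4]
ee_rot: [-179.8, -0.0, 122.7]
force: [-0.4, 0.1, -2.2]
gripper_width: 9.5
[587.40693556  19.01214877 201.40950672] (array([-1. ,  0.8, 51.4]), array([-0.16, -0.03, -0.08])) [  0.8  20.   89.   -0.1  71.2 -31.9]
```

```bash
python3 -m creep '{"offset":[[-0.001,0.0008,0.02],[0,0,0.02],[0,0,0.012],[0,0,0],[0,0,0]],"rotation":[[-0.15,0,0],[0,0,0],[0,0,0],[0,0,0],[0,0,0]]}'
python3 - <<'E'
from h import *
print(pose()[0],delta([588.5,18.6,145],down(122.8)))
np.save("wc13.npy",camera_params("wrist"),allow_pickle=True)
a=grab_frame("wrist");cv2.imwrite("pics/w13.png",cv2.resize(a[80:280,200:440,::-1],None,fx=3,fy=3,interpolation=cv2.INTER_CUBIC))
a=grab_frame("side");cv2.imwrite("pics/s13.png",cv2.resize(a[150:260,270:390,::-1],None,fx=5,fy=5,interpolation=cv2.INTER_CUBIC))
E
```

```text
time_s: 25.6
ee_pos: [589.9, 18.6, 151.6]
ee_rot: [179.8, 0.1, 122.8]
force: [0.4, 0.6, -1.8]
gripper_width: 9.6
[589.94733927  18.61416067 151.56814671] (array([ 0.8, -1.2,  6.6]), array([ 0.19,  0.1 , -0.01]))
```

View pics/w13.png

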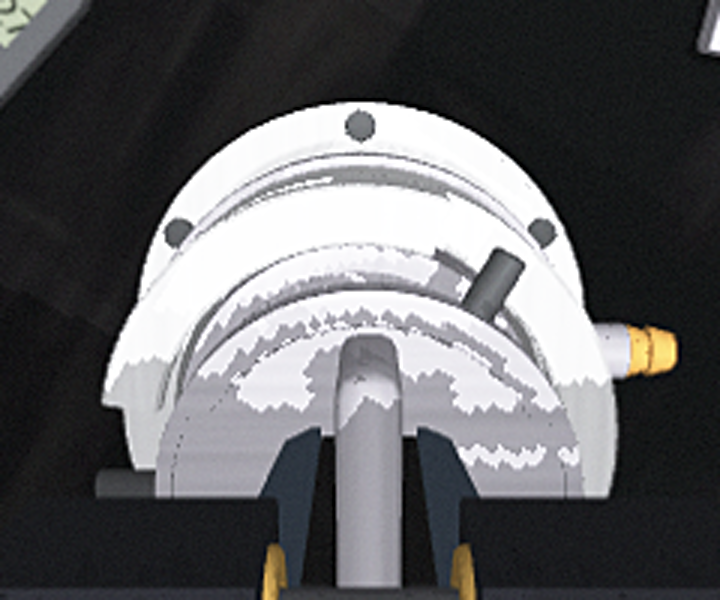

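View pics/s13.png

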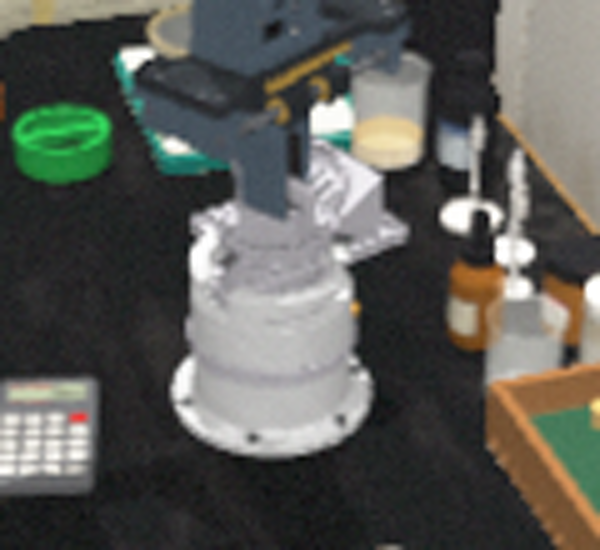

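A pin stands over the notch at about (460,265) in the crop. Descend.

```bash
python3 -m creep '{"offset":[[0.0008,-0.001,0.005],[0,0,0.005],[0,0,0.005],[0,0,0],[0,0,0]],"rotation":[[0.15,0.1,0],[0,0,0],[0,0,0],[0,0,0],[0,0,0]]}'
python3 - <<'E'
from h import *
print(pose()[0],delta([588.5,18.6,121.4],down(122.8)),pose()[2]["force"])
E
```

```text
time_s: 26.32
ee_pos: [588.2, 18.7, 135.9]
ee_rot: [-180.0, -0.0, 122.8]
force: [0.3, -0.2, -2.2]
gripper_width: 9.8
[588.23607274  18.73982409 135.89886656] (array([-0.3,  0.2, 14.5]), array([-0.02, -0.04,  0.  ])) [ 0.2719186  -0.24368136 -2.15903973]
```

```bash
python3 -m creep '{"offset":[[0,0,0.004],[0,0,0.004],[0,0,0.003],[0,0,0]],"rotation":[[0,0,0],[0,0,0],[0,0,0],[0,0,0]]}'
python3 -m creep '{"offset":[[0,0,0.001],[0,0,0.001],[0,0,0]],"rotation":[[0,0,0],[0,0,0],[0,0,0]]}'
```

```text
time_s: 26.82
ee_pos: [587.9, 18.7, 124.5]
ee_rot: [-179.9, -0.1, 122.8]
force: [-0.2, 1.4, -2.5]
gripper_width: 9.6
time_s: 27.2
ee_pos: [588.1, 18.7, 122.9]
ee_rot: [-180.0, -0.0, 122.8]
force: [0.3, 0.5, -1.5]
gripper_width: 9.4
```

```bash
python3 -m creep '{"offset":[[0,0,0.001],[0,0,0.001],[0,0,0.0005],[0,0,0]],"rotation":[[0,0,0],[0,0,0],[0,0,0],[0,0,0]]}'
```

```text
time_s: 27.7
ee_pos: [588.3, 18.8, 120.9]
ee_rot: [180.0, -0.0, 122.8]
force: [-0.8, 0.0, 2.3]
gripper_width: 9.2
```

Contact with the ring. Screw clockwise, following the lip down.

```bash
python3 -m creep '{"offset":[[0,0,0],[0,0,0],[0,0,0.0005]],"rotation":[[0,0,8],[0,0,8],[0,0,6]]}'
python3 - <<'E'
from h import *
s=env.state();print(s["ee_pos"],s["ee_rot"],s["force"],s["torque"])
E
python3 -m creep '{"offset":[[0,0,0.001],[0,0,0.001],[0,0,0.001]],"rotation":[[0,0,8],[0,0,8],[0,0,4]]}'
python3 - <<'E'
from h import *
s=env.state();print(s["ee_pos"],s["ee_rot"],s["force"],s["torque"])
E
```

```text
time_s: 28.08
ee_pos: [589.0, 18.7, 120.6]
ee_rot: [179.9, 0.0, 100.6]
force: [0.1, 0.4, 2.6]
gripper_width: 9.4
[588.98479288  18.67180467 120.59422111] [1.79910769e+02 4.00347208e-03 1.00605419e+02] [0.08804817 0.44864783 2.5619654 ] [-0.07059442 -0.13231641  0.0262754 ]
time_s: 28.45
ee_pos: [589.5, 18.6, 118.3]
ee_rot: [179.8, -0.0, 80.7]
force: [-0.0, -0.9, 5.3]
gripper_width: 9.6
[589.50937967  18.63214671 118.28347836] [ 1.79829322e+02 -3.27560696e-02  8.06702726e+01] [-0.01069855 -0.9087768   5.27141636] [-0.07997292 -0.03445045  0.12447341]
```

```bash
python3 -m creep '{"offset":[[0,0,0.001],[0,0,0.001],[0,0,0.0008]],"rotation":[[0,0,8],[0,0,8],[0,0,6]]}'
python3 - <<'E'
from h import *
s=env.state();print(s["ee_pos"],s["ee_rot"],s["force"],s["torque"])
E
python3 -m creep '{"offset":[[0,0,0],[0,0,0],[0,0,0]],"rotation":[[0,0,6],[0,0,6],[0,0,2]]}'
python3 - <<'E'
from h import *
s=env.state();print(s["ee_pos"],s["ee_rot"],s["force"],s["torque"])
E
```

```text
time_s: 28.82
ee_pos: [590.1, 18.4, 116.3]
ee_rot: [179.8, -0.1, 58.6]
force: [-0.3, 0.1, 9.0]
gripper_width: 9.8
[590.14365863  18.44574283 116.28467337] [ 1.79757238e+02 -1.31189853e-01  5.86250920e+01] [-0.28788565  0.12167689  8.98478808] [-0.2097038   0.02951613  0.12275034]
time_s: 29.2
ee_pos: [590.2, 18.5, 116.3]
ee_rot: [179.8, -0.2, 44.8]
force: [-0.2, -1.0, 9.0]
gripper_width: 9.8
[590.1908785   18.45587302 116.34425574] [179.79212297  -0.19107278  44.75206452] [-0.20656101 -1.01519076  8.9943187 ] [-0.24642932  0.14064853  0.18945166]
```

At 78° of turn, underside about 93 mm. I'll creep to the stop while watching the torque.

```bash
for i in 1; do python3 -m creep '{"offset":[[0,0,0],[0,0,0],[0,0,0]],"rotation":[[0,0,1.5],[0,0,1.5],[0,0,0]]}'
python3 - <<'E'
from h import *
s=env.state();print(s["ee_pos"],s["ee_rot"],s["force"],s["torque"])
E
done
python3 -m creep '{"offset":[[0,0,0],[0,0,0],[0,0,0]],"rotation":[[0,0,1.5],[0,0,1.5],[0,0,0]]}'
python3 - <<'E'
from h import *
s=env.state();print(s["ee_pos"],s["ee_rot"],s["force"],s["torque"])
E
```

```text
time_s: 29.58
ee_pos: [589.2, 18.3, 116.3]
ee_rot: [179.8, -0.1, 42.1]
force: [-1.9, 0.2, 8.8]
gripper_width: 9.8
[589.19191911  18.25886196 116.28338807] [ 1.79827937e+02 -6.29941034e-02  4.20667252e+01] [-1.93317466  0.19422498  8.77309805] [-0.17277183  0.34930513  1.25162015]
time_s: 29.95
ee_pos: [588.7, 18.4, 116.2]
ee_rot: [179.9, -0.0, 39.2]
force: [-2.6, -0.0, 10.7]
gripper_width: 10.4
[588.66206795  18.36970217 116.2344428 ] [ 1.79858430e+02 -9.87576431e-03  3.91838479e+01] [-2.55315709e+00 -3.82348375e-03  1.07318062e+01] [-0.03062148  0.51066728  1.83269246]
```

The torque rose from 0.19 to 1.25 and then 1.83 N m, so the stop is reached. Unload slightly, open and withdraw.

```bash
python3 -m creep '{"offset":[[0,0,0],[0,0,-0.001],[0,0,-0.001],[0,0,0]],"rotation":[[0,0,-2],[0,0,-1.5],[0,0,0],[0,0,0]]}'
python3 - <<'E'
from h import *
s=env.state();print(s["ee_pos"],s["ee_rot"],s["force"],s["torque"])
E
python3 -m creep '{"offset":[[0,0,0],[0,0,0],[0,0,0],[0,0,0]],"rotation":[[0,0,0],[0,0,0],[0,0,0],[0,0,0]]}' 0.7
python3 -m creep '{"offset":[[0,0,-0.01],[0,0,-0.03],[0,0,-0.05],[0,0,-0.05],[-0.05,0,-0.03]],"rotation":[[0,0,0],[0,0,0],[0,0,0],[0,0,0],[0,0,0]]}'
python3 -m creep '{"offset":[[-0.02,0,0],[0,0,0],[0,0,0]],"rotation":[[0,0,0],[0,0,0],[0,0,0]]}'
python3 - <<'E'
from h import *
q=camera_params("wrist");np.save("wc14.npy",q,allow_pickle=True);print(pose()[0])
a=grab_frame("wrist");cv2.imwrite("pics/w14.png",cv2.resize(a[0:200,220:420,::-1],None,fx=3,fy=3,interpolation=cv2.INTER_CUBIC))
a=grab_frame("side");cv2.imwrite("pics/s14.png",cv2.resize(a[150:260,270:390,::-1],None,fx=5,fy=5,interpolation=cv2.INTER_CUBIC))
E
```

```text
time_s: 30.45
ee_pos: [588.6, 18.5, 116.5]
ee_rot: [180.0, -0.0, 42.4]
force: [-0.4, -1.3, 5.1]
gripper_width: 9.6
[588.5856724   18.48827452 116.49182028] [ 1.79967791e+02 -4.70925723e-03  4.23588638e+01] [-0.38446663 -1.3158336   5.12311121] [-0.27533924  0.05196192  0.79402539]
time_s: 30.95
ee_pos: [588.0, 18.8, 115.8]
ee_rot: [-179.9, 0.0, 42.3]
force: [0.0, 0.8, 0.2]
gripper_width: 27.1
time_s: 31.58
ee_pos: [553.3, -14.2, 289.2]
ee_rot: [179.8, -0.2, 42.5]
force: [-0.9, -1.1, -0.1]
gripper_width: 26.8
time_s: 31.95
ee_pos: [536.6, -27.9, 284.8]
ee_rot: [-179.8, 0.1, 42.3]
force: [0.3, 0.0, 0.5]
gripper_width: 27.1
[536.59119615 -27.89114569 284.75196614]
```

View pics/w14.png

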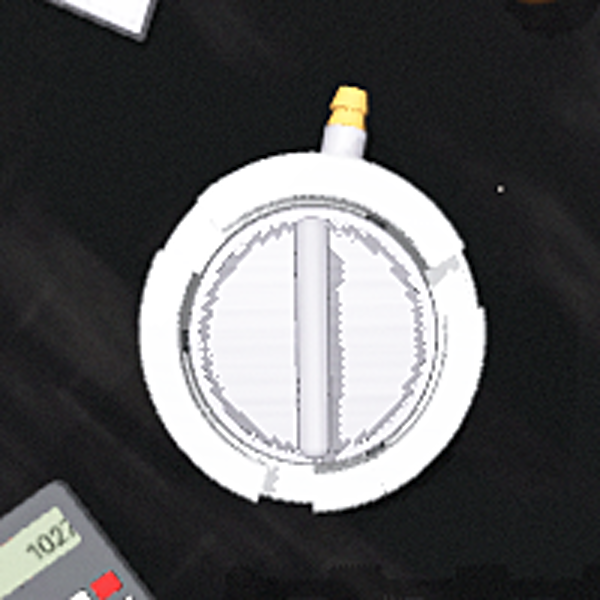

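View pics/s14.png

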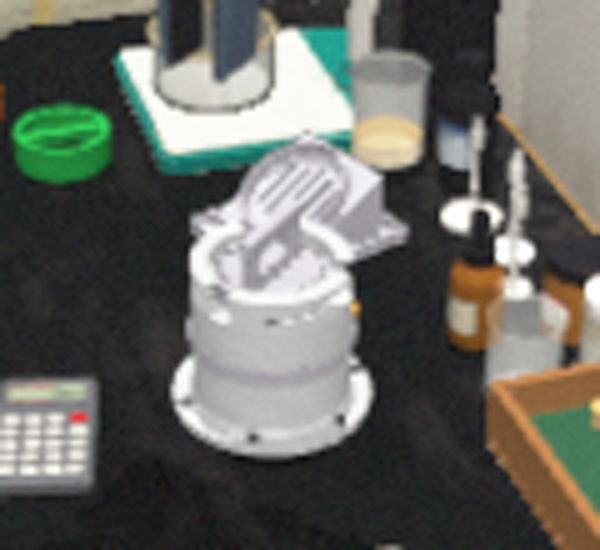

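Run:
```python
from h import *
q=np.load("wc14.npy",allow_pickle=True).item()
f=lambda x,y,z:onz("wrist",((x+.5)/3-.5+220,(y+.5)/3-.5),z,q)
for z in(138,143,148):
  b=[f(314,455,z),f(312,217,z)];d=b[1]-b[0];print(z,np.linalg.norm(d).round(1),np.degrees(np.arctan2(d[1],d[0])).round(1),((b[0]+b[1])/2).round(1))
print("rim",circ([f(x,y,113) for x,y in[(310,152),(230,173),(165,245),(140,340),(180,450),(258,500),(315,512),(400,487),(465,410),(484,310),(465,250),(400,175)]])[:2])
print("disc",circ([f(x,y,105) for x,y in[(312,208),(437,340),(190,340),(230,240),(400,240),(225,425)]])[:2])
```

```text
138 66.3 42.9 [588.5  18.5 138. ]
143 65.2 42.9 [588.6  18.5 143. ]
148 64.2 42.9 [588.6  18.6 148. ]
rim (array([588.07425387,  18.41273731]), np.float64(53.72733807672717))
disc (array([588.49186457,  18.09388356]), np.float64(39.50608491800123))
```

The cover is concentric with the barrel (588.5, 18.1 against 588.1, 18.4) and its bar stayed at 42.9°, a turn of 80° from the notches. The gripper is well clear, so I'm handing in.

Run:
```python
from h import *
print(env.state()["time_s"],env.job_done())
```

```text
the job is handed in; nothing more can be done
32.05 None
```

I put the basket in the barrel, set the steel hold-down ring on it, and screwed the cover clockwise about 80° to its stop. I handed in at 32 s. The hand-in gives no verdict, so the result rests on my own checks.

**Passed:**
- **Basket and ring:** each touched down within 1 mm of its expected height. The later pictures show them level and centred.
- **Stop:** the turning torque rose from 0.19 to 1.8 N m at the end of the slot.
- **Cover height:** while still gripped, the underside was at about 93 mm, which puts the cover's centre point at about 118 mm.
- **After release:** the cover is centred within 1 mm, its bar stayed at 42.9° (80° from the notches), and the gripper is clear.
- **Bystanders:** none was touched on purpose, and nothing looked moved in the pictures. I did not measure each one.

**Disagreed or not checked:**
- **Barrel position:** the first measurements of its y position differed by about 2 mm. I used the later overhead view, and the parts went in without side force.
- **Bar length:** it read 65 mm in the last picture instead of 68 mm, probably because of its rounded ends.
- **Cover height after release:** I did not measure it again once the gripper let go. The seat plate can't be measured directly; I take its depth from the 93 mm reading.

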